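Load the gauge carrier rail and bolt it

ROBOT

A 6-joint arm with a two-finger parallel gripper is mounted at the origin on the work surface. World frame = base frame: x ahead of the robot, y to its left, z up, the work surface at z = 0. Lengths are in m, angles in rad, forces in N, time in s.
With the tool pointing down it reaches from about 0.35 to 0.875 m from the base axis. Payload 4.2 kg.
Tool frame: the origin (TCP) lies midway between the tips of the shut fingers; the grasp point (between the pads) lies 19 mm behind it (hold_point_z is the z of the grasp point in the tool frame, in m); z points along the fingers, y is the line along which they close (so a half turn about z gives the same grasp; the last joint's range is limited). The gripper opens to 85 mm and grips with 20 to 120 N. Pads are 22 mm wide; open, the fingers measure 114 mm over their backs; the gripper's body (76 mm by 85 mm) begins 54 mm behind the grasp point. The pads swing forward as they close: fully open they stand 13 mm farther back than shut.
Start: joints at [1.559, 0.385, 0.008, 0, -1.194, -0.259], TCP at [0.167, 0.602, 0.231] pointing down, gripper open.
Joint ranges: [-3.14, 3.14], [-1.21, 2.06], [-1.07, 1.41], [-3.16, 2.05], [-2.99, -0.16], [-3.1, 3.1]. Speed limits (rad/s): [2.79, 2.79, 3.14, 3.14, 3.14, 3.14].

INTERFACE

Orientations are given as [roll, pitch, yaw] about the fixed x, y, z axes, in that order (R = Rz(yaw) Ry(pitch) Rx(roll)).
In Python, from cell import * gives the robot as it stands.
- The arm moves only by the tool drive_tool, never from a script. Its argument "increments" is a list of rows, each a list of 3 entries, a list of its own where there are three numbers: the opening, from 0 (shut) to 1 (fully open), then the shift along the world's x, y, z scaled (see below), then the turn about the world's z scaled (see below). In form: [[hand, [x, y, z], turn], ...]. A call has 1 to 5 rows; each row is the pose to reach, as a shift and turn from the pose commanded when the call began; what a row does not reach only later rows make up. The controller multiplies each number of a shift by 30 cm and each number of a turn by 90 degrees. A row lasts 1/8 s, in which the tool goes at most 62.5 mm and 10.7 degrees, less where a joint would pass 70% of its speed; a pose out of reach is approached as far as the arm can. A call with a number of a shift or a turn outside -1 to 1 is refused whole. A call with a gripper value outside its range is refused whole. The fingers move at their own pace and stop on an object; the grip force is fixed at half the most. Time passes only in rows, so rows that repeat a pose let the fingers close. It gives the time, the measured TCP pose, the force, the opening and the grip force at its end, in the units of the state.
- read_state(): the state, without advancing time (a new reading comes with each control period).
- read_camera(name): name is "scene" or "side" or "wrist"; returns a dict with "img" (480x640x3 uint8, blue, green, red), "intrinsics" (3x3 intrinsics, pixels), "rvec" (rotation vector, rad) and "tvec" (3), from world to camera coordinates, as OpenCV has them. Camera axes: x right, y down, z forward; pixel columns grow to the right and rows downward; lengths in m; the calibration is good to about 2 mm. A picture is of the moment at which its call begins. There is no depth.
- sign_off(): hands the job in; it is judged then, once.
Trained networks look in the newest picture that a camera, given by its name, has taken for a name from the list of things; names that differ only in an ending like _2 or _b are one class to them, and where a whole thing is asked for, a point or a joint stands for the part that bears it (a point fixed in the world has none). Each returns a list of dicts, best first, with "p" (0 to 1); they miss things now and then, are a little off and sometimes report something else, mostly with a low value. They report only what shows in the picture. A call takes as long as a camera call. They do not tell look-alikes from the thing itself.
- trace(target, camera): "region" (480x640 bool, what is visible of it) and "extent" ([left, top, right, bottom] in pixels, round what is visible of it).
The state is a dict: "time": time; "q": joint angles; "joint_vel": joint speeds; "joint_efforts": joint torques, N m; "ee_pos": TCP position; "tcp_rot": TCP orientation; "force": force on the tool from outside, world axes, zero at the start; "wrist_torque": the same for the moment, N m; "finger_gap": opening from 0.0 (shut) to 1.0 (fully open); "grip_force": force on a finger pad.
Only numpy, scipy, OpenCV 4.12 (cv2) and the standard library are available. Lean on these libraries where they do the work, as an engineer would, in place of code of your own. Each camera call takes 0.05 s, during which the arm holds its last target. There are 200 camera calls.

TASK

Get the saddle gauges ready for the cleaning tank: draw each steel arch gauge up out of its slot in the wooden rack and hang it astride the bare steel rail of the carrier stand, seated on its throat and hanging upright, and hang the wide aluminium gauge that stands on the bench there too, in any order. When all of them hang, slide the bolt at the rail's end fully home into its keeper, and let go. Leave the plain plate in the rack and the other things on the bench where they are.

Things in the scene. Friction and masses are not known exactly. Their poses are not given: they have to be found in the camera images.
- gaugeA: loose steel saddle gauge, may be absent (None): flat arch plate 60 wide (own x) x 8 thick (own y) x 95 mm high (own z, up), 0.16-0.32 kg. Two 15 mm legs, 30 mm gap open below, ending above in an inverted-V throat under a solid 20 mm bridge. Starts on its feet in a rack slot, top 53 mm showing; grip the top edge across the 8 mm. Origin: centre of the feet's underside
- gaugeB: loose steel saddle gauge, may be absent (None): flat arch plate 60 wide (own x) x 8 thick (own y) x 95 mm high (own z, up), 0.16-0.32 kg. Two 15 mm legs, 30 mm gap open below, ending above in an inverted-V throat under a solid 20 mm bridge. Starts on its feet in a rack slot, top 53 mm showing; grip the top edge across the 8 mm. Origin: centre of the feet's underside
- gaugeC: loose steel saddle gauge, may be absent (None): flat arch plate 60 wide (own x) x 8 thick (own y) x 95 mm high (own z, up), 0.16-0.32 kg. Two 15 mm legs, 30 mm gap open below, ending above in an inverted-V throat under a solid 20 mm bridge. Starts on its feet in a rack slot, top 53 mm showing; grip the top edge across the 8 mm. Origin: centre of the feet's underside
- gaugeD: loose steel saddle gauge, may be absent (None): flat arch plate 60 wide (own x) x 8 thick (own y) x 95 mm high (own z, up), 0.16-0.32 kg. Two 15 mm legs, 30 mm gap open below, ending above in an inverted-V throat under a solid 20 mm bridge. Starts on its feet in a rack slot, top 53 mm showing; grip the top edge across the 8 mm. Origin: centre of the feet's underside
- gaugeA_throat (a point): gaugeA: apex of the 90 degree inverted-V throat between the legs, 75 mm (wide_gauge: 40 mm) above the feet, 20 mm below the top edge; when the gauge is seated on the rail it lies 10 mm straight above the rail's axis
- gaugeB_throat (a point): gaugeB: apex of the 90 degree inverted-V throat between the legs, 75 mm (wide_gauge: 40 mm) above the feet, 20 mm below the top edge; when the gauge is seated on the rail it lies 10 mm straight above the rail's axis
- gaugeC_throat (a point): gaugeC: apex of the 90 degree inverted-V throat between the legs, 75 mm (wide_gauge: 40 mm) above the feet, 20 mm below the top edge; when the gauge is seated on the rail it lies 10 mm straight above the rail's axis
- gaugeD_throat (a point): gaugeD: apex of the 90 degree inverted-V throat between the legs, 75 mm (wide_gauge: 40 mm) above the feet, 20 mm below the top edge; when the gauge is seated on the rail it lies 10 mm straight above the rail's axis
- wide_gauge_throat (a point): wide_gauge: apex of the 90 degree inverted-V throat between the legs, 75 mm (wide_gauge: 40 mm) above the feet, 20 mm below the top edge; when the gauge is seated on the rail it lies 10 mm straight above the rail's axis
- wide_gauge: loose aluminium saddle gauge, wide and low: arch 60 (own x) x 36 thick (own y) x 60 mm high (own z, up), 30 mm gap, V-throat apex 40 mm above the underside, bridge 20 mm; under each leg a steel foot 10 mm high, 70 mm long in y, outer edges 80 mm apart in x. 0.34-0.61 kg. Stands on the bench, always present; grip the bridge across the 36 mm. Origin: centre of the underside
- blank: loose plain rectangular steel plate without a gap, 45 (x) x 8 (y) x 70 mm high, standing in one of the rack's slots, lower than the gauges; it stays there. Origin: centre of its underside
- rack: fixed wooden block, 83 (own x) x 231 (own y) x 50 mm high, with five slots 63 mm long in x, 11 mm wide in y and 42 mm deep (slot floor 8 mm above the bench), 44 mm apart along its y at -88, -44, 0, 44, 88 mm. Origin: centre of the underside
- stand: fixed carrier stand: grey base 90 x 346 mm, two fork posts carrying a round steel rail, 14 mm diameter, along the stand's own y, axis 115 mm above the bench. Bare between the posts' inner faces at y = -139 and +139 mm. The post at -y carries the bolt on a brass track reaching 113 mm to -x. Posts and brass keeper reach 140 mm above the bench. Origin: below rail_mid, on the bench
- rail_mid (a point): middle of the rail, on its axis, 115 mm above the bench; y along the rail, z up, x away from the robot (turned by the stand's yaw)
- rail_bolt (a joint): barrel bolt that slides along the stand's +x over the rail's end into the brass keeper: m of travel, 0 = fully open, 0.035 = fully home against its stop. Starts 0 to 10 mm along. Stays where left, friction about 1.5 N
- bolt_knob (a point): centre of the top of the bolt's upright round steel knob, 14 mm diameter, standing 35 mm clear of the bolt's rod, top 168.5 mm above the bench; moves with the bolt along the stand's x; at 150 mm from rail_mid towards the stand's -y and, fully open, 88 mm towards its -x
- mouthpiece: silver trumpet mouthpiece standing on its rim, 27 mm diameter, 87 mm high; bystander. Origin: centre of the underside
- feeler_case: steel feeler gauge case, 95 x 26 x 14 mm, flat on the bench; bystander. Origin: centre of the underside
- spring_retainer: brass spring retainer ring, 26 mm diameter, 12 mm high; bystander. Origin: centre of the underside
- cork_stopper: tan cork stopper, 32 mm across the top, 32 mm high; bystander. Origin: centre of the underside
- paste_jar: glass jar of lapping paste, 56 mm diameter, 50 mm high; bystander. Origin: centre of the underside
Mind the look-alikes: they are no part of the job. What is shaped like the gaugeC but orange or red is not meant. Leave any yellow look-alike of the gaugeB alone.

How it is judged:
On the way, in this order (a step that is already met when the one before it is completed fails the run):
1. every gauge present hangs astride the rail, seated on its throat, upright (x of gaugeA_throat in the frame of rail_mid between -0.009 and 0.009 m and y of gaugeA_throat in the frame of rail_mid between -0.133 and 0.133 m and z of gaugeA_throat in the frame of rail_mid between 0.005 and 0.0135 m and angle between each of gaugeA, gaugeB, gaugeC, gaugeD, wide_gauge's own z axis and vertical below 0.3 rad and x of gaugeB_throat in the frame of rail_mid between -0.009 and 0.009 m and y of gaugeB_throat in the frame of rail_mid between -0.133 and 0.133 m and z of gaugeB_throat in the frame of rail_mid between 0.005 and 0.0135 m and x of gaugeC_throat in the frame of rail_mid between -0.009 and 0.009 m and y of gaugeC_throat in the frame of rail_mid between -0.133 and 0.133 m and z of gaugeC_throat in the frame of rail_mid between 0.005 and 0.0135 m and x of gaugeD_throat in the frame of rail_mid between -0.009 and 0.009 m and y of gaugeD_throat in the frame of rail_mid between -0.133 and 0.133 m and z of gaugeD_throat in the frame of rail_mid between 0.005 and 0.0135 m and x of wide_gauge_throat in the frame of rail_mid between -0.009 and 0.009 m and y of wide_gauge_throat in the frame of rail_mid between -0.133 and 0.133 m and z of wide_gauge_throat in the frame of rail_mid between 0.005 and 0.0135 m), for 0.3 s.
2. then the bolt is slid home into its keeper (value of joint rail_bolt above 0.031 m), for 0.2 s.
At the end, for the whole second after the job is handed in: Every gauge present hangs still on the rail between the posts: throat apex within 9 mm of straight above the rail's axis across it and 5 to 13.5 mm above it, tilted under 0.3 rad; the bolt at least 31 of its 35 mm along (all of step 1 and linear speed of each of gaugeA, gaugeB, gaugeC, gaugeD, wide_gauge below 0.03 m/s and value of joint rail_bolt above 0.031 m); the robot touches nothing.
It fails at once if a bystander on the bench is moved more than 30 mm (distance of any of mouthpiece, feeler_case, spring_retainer, cork_stopper, paste_jar from where it was at the start of the episode above 0.03 m).
It fails at once if the plain plate is moved more than 20 mm from its slot (distance of blank from where it was at the start of the episode above 0.02 m).
Of gaugeA, gaugeB, gaugeC, gaugeD only 3 to 4 are there at a start; the rules pass over those that are not, and their reading is None.
At some moment in a run one of wide_gauge may be knocked a few centimetres aside while the robot is not near it.
It also fails if it takes over 210 s, if anything falls off the work surface, if the arm or the gripper's body presses on something with over 40 N, if the wrist force passes 120 N, or if a joint passes its speed limit or range.

## Working session

There is one attempt and no reset: what is moved stays moved. The work goes in short steps, Python scripts to look and compute and a tool call to move; the robot and the scene stay as the last step left them, time stands still between calls to the robot, and variables do not carry over. Pictures are saved under pics/ and viewed, at most 14 in all, crops included, and the job is handed in when it is done.

Besides the shell and the picture viewer there is one more tool, called after ">>>" as name(argument=value, ...), one argument or row to a line, values as JSON. drive_tool: Moves the arm, as the interface text tells. Its arguments: {"type":"object","properties":{"increments":{"type":"array"}},"required":["increments"]}

```bash
mkdir -p pics; ls
python3 - <<'E'
from cell import *
import cv2
s=read_state(); print({k:s[k] for k in("time","ee_pos","tcp_rot","finger_gap","force")})
for c in("scene","side","wrist"):
    r=read_camera(c); cv2.imwrite(f"pics/{c}0.png",r["img"]); print(c,r["intrinsics"],r["rvec"],r["tvec"])
E
```

```text
pics
{'time': 0.0, 'ee_pos': array([0.16703846, 0.60164908, 0.23020126]), 'tcp_rot': array([ 3.13935138e+00, -1.16931641e-04, -2.71047252e-01]), 'finger_gap': 0.9971559452870487, 'force': array([ 0.4239131 , -0.51081648,  0.4932414 ])}
scene [[455.32652247   0.         331.64931724]
 [  0.         455.32652247 243.7692459 ]
 [  0.           0.           1.        ]] [ 2.22128229  0.60899212 -0.295027  ] [-0.52041087 -0.07957174  1.4473135 ]
side [[471.80805687   0.         312.62373579]
 [  0.         471.80805687 236.80765254]
 [  0.           0.           1.        ]] [ 0.62544504 -2.72686932  1.00819973] [0.55670697 0.25481545 0.87641312]
wrist [[405.12485558   0.         315.93884976]
 [  0.         405.12485558 239.44861611]
 [  0.           0.           1.        ]] [-1.77588635  2.33945254  0.34987715] [ 0.62282027 -0.03878053  0.38173261]
```

View pics/scene0.png

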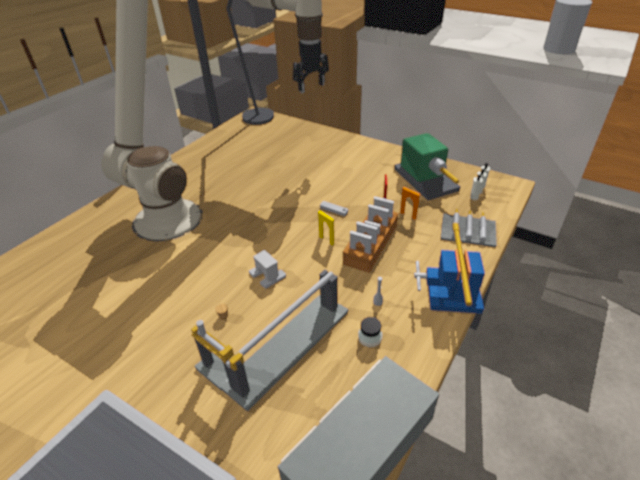

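View pics/side0.png

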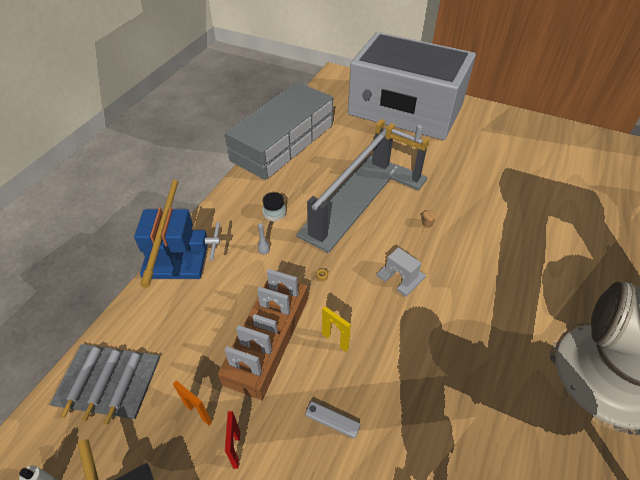

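The scene view shows the rack around (370,240) with plates, and the stand with its rail from (235,350) to (330,280). The wide gauge is at (266,268). The yellow (326,225), red (386,185) and orange (410,203) arches are look-alikes on the bench, so I'll leave them alone. In the side view the rack slots hold, from top to bottom: gauge (282,282), gauge (273,300), low blank (265,322), gauge (254,337), gauge (243,360).

```bash
cat > h.py <<'E'
from cell import *
import numpy as np, cv2
from scipy.optimize import minimize
def box(x0,x1,y0,y1,z0,z1): return np.array([[x,y,z] for x in(x0,x1) for y in(y0,y1) for z in(z0,z1)],float)
def prism(poly,y0,y1): return np.array([[x,y,z] for x,z in poly for y in(y0,y1)],float)
def arch(t,h,low=0):  # legs, two half bridges
    ap=h-20; P=[]
    for s in(-1,1):
        if low<ap-15: P.append(prism([(15*s,low),(30*s,low),(30*s,ap-15),(15*s,ap-15)],-t/2,t/2))
        P.append(prism([(15*s,max(low,ap-15)),(30*s,max(low,ap-15)),(30*s,h),(0,h),(0,ap)],-t/2,t/2))
    return P
STEEL=arch(8,95,42)   # what shows above the rack
WIDE=arch(36,60,10)+[box(s*20-(20 if s>0 else 20)+ (0),s*20+20,-35,35,0,10) for s in()]+[box(-40,-15,-35,35,0,10),box(15,40,-35,35,0,10)]
RACK=[box(-41.5,41.5,-115.5,115.5,0,50)]
def cyl(r,y0,y1,z): return np.array([[r*np.cos(a),y,z+r*np.sin(a)] for a in np.arange(0,6.28,.4) for y in(y0,y1)])
RAIL=[cyl(7,-139,139,115)]
def proj(P,r): return cv2.projectPoints(P,r["rvec"],r["tvec"],r["intrinsics"],None)[0].reshape(-1,2)
def place(parts,x,y,yaw,z=0):
    c,s=np.cos(yaw),np.sin(yaw); R=np.array([[c,-s,0],[s,c,0],[0,0,1]])
    return [p@R.T/1000+[x,y,z] for p in parts]
def sil(parts,r):
    m=np.zeros((480*2,640*2),np.uint8)
    for p in parts: cv2.fillConvexPoly(m,cv2.convexHull(((proj(p,r)*2+.5)*8).round().astype(np.int32)),1,shift=3)
    return m>0
def fit(parts,obs,x0,z=0,ignore=None,tol=1e-5):
    obs=[(r,cv2.resize(m.astype(np.uint8),(1280,960),interpolation=cv2.INTER_NEAREST)>0) for r,m in obs]
    def f(v):
        e=0
        for r,m in obs:
            s=sil(place(parts,*v,z=z),r); e+=1-(s&m).sum()/max(1,(s|m).sum())
        return e/len(obs)
    best=None
    for st in(1,.3):
        b=x0 if best is None else best.x
        best=minimize(f,b,method="Nelder-Mead",options=dict(initial_simplex=np.array([b]+[np.array(b)+np.eye(3)[i]*[.03*st,.03*st,.3*st] for i in range(3)]),xatol=tol,fatol=1e-5,maxiter=200))
    return best.x,best.fun
def ground(u,v,r,z=0):
    R=cv2.Rodrigues(r["rvec"])[0]; d=R.T@np.append(cv2.undistortPoints(np.array([[[u,v]]],float),r["intrinsics"],None)[0,0],1)
    o=-R.T@r["tvec"].ravel(); return o+d*(z-o[2])/d[2]
E
python3 - <<'E'
from h import *
import pickle
out={}
for c in("scene","side"):
    r=read_camera(c); out[c]=r
    im=r["img"].copy()
    for t in("gaugeA","blank","wide_gauge","rack","stand","mouthpiece","feeler_case","spring_retainer","cork_stopper","paste_jar","bolt_knob"):
        for k,d in enumerate(trace(t,c)):
            if d["p"]<.2: continue
            out[c,t,k]=d; e=d["extent"]; u,v=(e[0]+e[2])/2,(e[1]+e[3])/2
            print(c,t,round(d["p"],2),np.round(e),d["region"].sum(),ground(u,v,r,.02).round(3)[:2])
pickle.dump(out,open("t0.pkl","wb"))
E
```

```text
scene gaugeA 0.59 [360. 225. 377. 242.] 218 [0.595 0.233]
scene blank 0.72 [360. 314. 382. 349.] 554 [ 0.768 -0.086]
scene blank 0.48 [366. 207. 385. 227.] 272 [0.577 0.314]
scene blank 0.37 [363. 220. 380. 229.] 35 [0.583 0.275]
scene wide_gauge 0.62 [249. 250. 288. 287.] 743 [ 0.428 -0.038]
scene rack 0.83 [341. 215. 399. 269.] 1186 [0.618 0.2  ]
scene rack 0.27 [375. 276. 382. 309.] 190 [0.726 0.035]
scene stand 0.74 [189. 270. 351. 408.] 7726 [ 0.575 -0.224]
scene mouthpiece 0.46 [373. 274. 384. 306.] 185 [0.723 0.043]
scene feeler_case 0.62 [318. 201. 346. 216.] 219 [0.439 0.282]
scene feeler_case 0.39 [194. 316. 223. 351.] 249 [ 0.44  -0.287]
scene feeler_case 0.33 [372. 196. 395. 219.] 238 [0.577 0.371]
scene spring_retainer 0.52 [369. 206. 386. 226.] 274 [0.581 0.321]
scene cork_stopper 0.71 [215. 304. 230. 320.] 162 [ 0.424 -0.219]
scene cork_stopper 0.65 [321. 204. 346. 216.] 217 [0.446 0.28 ]
scene paste_jar 0.76 [358. 316. 382. 350.] 584 [ 0.769 -0.092]
scene paste_jar 0.71 [321. 203. 346. 215.] 218 [0.444 0.283]
scene bolt_knob 0.61 [197. 318. 222. 350.] 235 [ 0.443 -0.2
[... 224 characters left out ...]
.427 -0.039]
side wide_gauge 0.61 [421. 211. 436. 227.] 188 [ 0.421 -0.213]
side rack 0.8 [219. 283. 307. 400.] 3649 [0.612 0.233]
side stand 0.68 [296. 120. 433. 252.] 6377 [ 0.599 -0.255]
side mouthpiece 0.52 [258. 224. 272. 254.] 197 [0.738 0.006]
side feeler_case 0.95 [306. 398. 361. 438.] 909 [0.43  0.307]
side feeler_case 0.64 [390. 124. 424. 144.] 251 [ 0.57  -0.503]
side spring_retainer 0.63 [254. 312. 279. 333.] 272 [0.626 0.193]
side spring_retainer 0.27 [296. 119. 429. 252.] 6375 [ 0.605 -0.255]
side cork_stopper 0.66 [421. 211. 437. 228.] 169 [ 0.42  -0.213]
side paste_jar 0.98 [264. 191. 289. 222.] 549 [ 0.764 -0.096]
side bolt_knob 0.77 [394. 123. 421. 143.] 208 [ 0.572 -0.508]
```

Run:
```python
from h import *
import pickle
o=pickle.load(open("t0.pkl","rb")); sc,si=o["scene"],o["side"]
print("wide",fit(WIDE,[(sc,o["scene","wide_gauge",0]["region"]),(si,o["side","wide_gauge",0]["region"])],[.428,-.038,.3]))
for y0 in(.3,-1.2): print("wide",fit(WIDE,[(si,o["side","wide_gauge",0]["region"])],[.428,-.038,y0]))
print("rail sc",ground(240,350,sc,.115),ground(328,283,sc,.115)); print("rail si",ground(384,138,si,.115),ground(318,204,si,.115))
# rack: union of tall plates, from top corner pixels in side, z=.05
for p in((307,288),(268,398),(219,378)): print("rackcorner",p,ground(*p,si,.05))
# gauge tops centres z=.103
for p in((283,276),(275,294),(255,331),(244,353)): print(ground(*p,si,.103))
im=cv2.resize(si["img"][260:410,200:350],(800,800)) [:600]
a=cv2.resize(si["img"][255:405,205:325],(480,600),interpolation=cv2.INTER_CUBIC); b=cv2.resize(sc["img"][170:280,310:430][:, :64*2],(320,300),interpolation=cv2.INTER_CUBIC)
cv2.imwrite("pics/rack1.png",np.hstack([a,np.vstack([b,np.zeros((300,320,3),np.uint8)])]))
```

```text
wide (array([ 0.42783909, -0.04235459, -0.33099974]), np.float64(0.0844985749910937))
wide (array([ 0.42852293, -0.04243981, -0.30038007]), np.float64(0.06486924792215687))
wide (array([ 0.42866249, -0.04317705, -0.29928028]), np.float64(0.060211554109031784))
rail sc [ 0.59066057 -0.33119162  0.115     ] [ 0.64680357 -0.07966633  0.115     ]
rail si [ 0.58816738 -0.33705858  0.115     ] [ 0.6360459  -0.06232984  0.115     ]
rackcorner (307, 288) [0.58130444 0.10321692 0.05      ]
rackcorner (268, 398) [0.54023021 0.33417347 0.05      ]
rackcorner (219, 378) [0.63540864 0.34048088 0.05      ]
[0.61792672 0.13044835 0.103     ]
[0.6117035  0.17320165 0.103     ]
[0.60562874 0.25631312 0.103     ]
[0.60096965 0.30071542 0.103     ]
```

View pics/rack1.png

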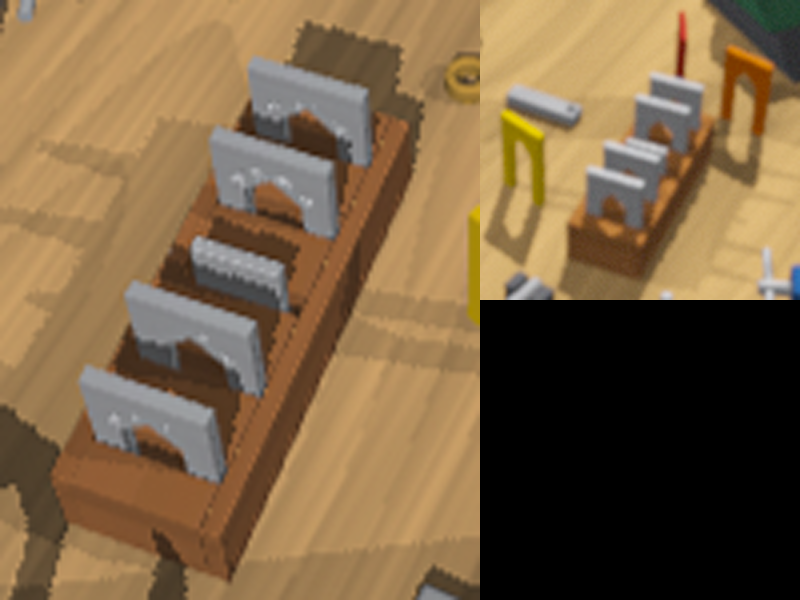

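The left crop (side view) shows four grey steel arches at (310,110), (273,180), (195,335) and (150,425), with the low plain plate at (240,270). The yellow, red and orange arches all stand on the bench outside the rack, so the four grey ones in the rack are the gauges meant. Next I'll move the wrist camera over the rack.

>>> drive_tool(
  increments=[
    [1,[0.14,-0.13,0.05],0.024],
    [1,[0.29,-0.26,0.1],0.047],
    [1,[0.43,-0.39,0.15],0.07],
    [1,[0.58,-0.52,0.2],0.095],
    [1,[0.72,-0.645,0.25],0.118],
  ],
)

```text
time: 1.98
ee_pos: [0.3844, 0.4073, 0.3071]
tcp_rot: [-3.141, -0.0, -0.084]
force: [0.6, 0.6, 0.8]
finger_gap: 1.002
grip_force: 0.0
```

>>> drive_tool(
  increments=[
    [1,[0.14,-0.13,0.05],0.024],
    [1,[0.29,-0.26,0.1],0.047],
    [1,[0.43,-0.39,0.15],0.07],
    [1,[0.58,-0.52,0.15],0.095],
    [1,[0.72,-0.645,0.15],0.118],
  ],
)

```text
time: 2.6
ee_pos: [0.6005, 0.2137, 0.3517]
tcp_rot: [-3.141, -0.001, 0.101]
force: [-0.3, 1.1, -0.3]
finger_gap: 1.002
grip_force: 0.0
```

Run:
```python
from h import *
r=read_camera("wrist"); s=read_state(); print(s["time"],s["ee_pos"],s["tcp_rot"])
R=cv2.Rodrigues(r["rvec"])[0]; print("cam",-R.T@r["tvec"].ravel(), "axis",R[2])
cv2.imwrite("pics/w1.png",r["img"])
for t in("gaugeA","blank","rack"):
    for d in trace(t,"wrist"): print(t,d["p"],d["extent"],d["region"].sum())
```

```text
2.65 [0.60421022 0.20935826 0.35035741] [ 3.13900580e+00 -4.50262050e-04  9.62371461e-02]
cam [0.67600044 0.22042578 0.49530153] axis [-0.2935812  -0.03048323 -0.95544798]
gaugeA 0.86 [351.3, 143.2, 364.8, 215.3] 811
blank 0.89 [311.1, 152.8, 320.0, 200.0] 441
blank 0.21 [475.2, 292.6, 534.3, 362.6] 2167
blank 0.16 [217.5, 147.9, 240.6, 212.9] 1104
rack 0.79 [208.1, 132.1, 423.6, 211.5] 12165
rack 0.74 [449.4, 200.1, 474.3, 219.8] 342
rack 0.47 [263.8, 144.0, 280.3, 214.5] 832
```

View pics/w1.png

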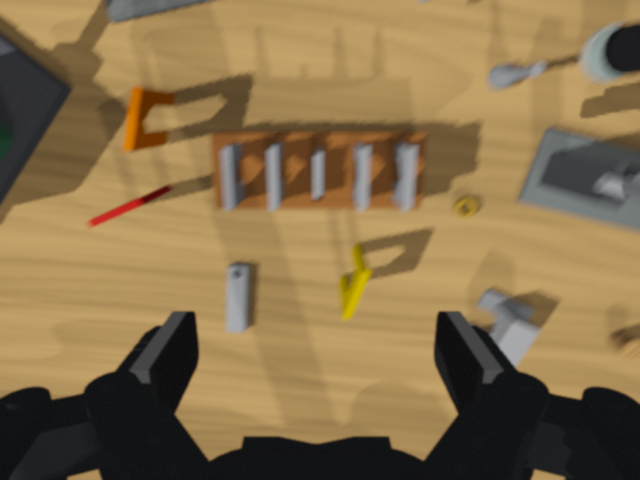

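The wrist view shows the rack with grey plates at columns 230, 274, 363 and 407 and the short blank at 318, rows 143-212. Bystanders are nearby: the yellow arch (355,283), feeler case (238,297), retainer ring (466,206) and mouthpiece (515,75).

```bash
cat > meas.py <<'E'
from h import *
def rackfit(r,verbose=1):
    im=r["img"]; hsv=cv2.cvtColor(im,cv2.COLOR_BGR2HSV)
    m=((hsv[...,1]<75)&(hsv[...,2]>85)).astype(np.uint8)
    return m
E
python3 - <<'E'
from meas import *
import pickle
r=read_camera("wrist"); pickle.dump(r,open("w1.pkl","wb"))
m=rackfit(r); m[:130]=0; m[216:]=0; m[:,:210]=0; m[:,430:]=0
n,l,st,c=cv2.connectedComponentsWithStats(m)
for i in range(1,n):
    if st[i,4]<150: continue
    g=ground(*c[i],r,.1); b=fit(STEEL,[(r,l==i)],[g[0],g[1],.1],z=.008)
    print(st[i],g.round(4),b)
E
```

```text
[351 145  16  67 881] [0.6199 0.1731 0.1   ] (array([0.61747058, 0.17116422, 0.10994887]), np.float64(0.10971524288107204))
[217 147  15  66 650] [0.6056 0.3032 0.1   ] (array([0.60387296, 0.30377214, 0.09557062]), np.float64(0.396559739655974))
[ 390  146   24   66 1071] [0.6236 0.1304 0.1   ] (array([0.62140609, 0.12687336, 0.09198267]), np.float64(0.10039893617021278))
[263 148  15  65 698] [0.6105 0.2592 0.1   ] (array([0.60808555, 0.26011686, 0.11175922]), np.float64(0.1623493975903615))
[310 154  10  46 450] [0.6173 0.2158 0.1   ] (array([0.61815283, 0.21595434, 0.10351911]), np.float64(0.3455056179775281))
```

>>> drive_tool(
  increments=[
    [0.6,[-0.03,-0.12,0],-0.025],
    [0.6,[-0.07,-0.24,0],-0.05],
    [0.6,[-0.1,-0.36,0],-0.075],
    [0.6,[-0.14,-0.48,0],-0.1],
    [0.6,[-0.17,-0.6,0],-0.127],
  ],
)

```text
time: 3.48
ee_pos: [0.5469, 0.0355, 0.3521]
tcp_rot: [-3.141, -0.001, -0.098]
force: [0.3, -0.2, 0.5]
finger_gap: 0.6
grip_force: 0.0
```

>>> drive_tool(
  increments=[
    [0.6,[-0.05,-0.15,0],-0.03],
    [0.6,[-0.1,-0.3,0],-0.06],
    [0.6,[-0.14,-0.48,0],-0.1],
    [0.6,[-0.17,-0.6,0],-0.127],
    [0.6,[-0.17,-0.6,0],-0.127],
  ],
)

```text
time: 4.1
ee_pos: [0.4963, -0.1453, 0.352]
tcp_rot: [-3.141, -0.001, -0.3]
force: [0.5, 0.4, -0.2]
finger_gap: 0.599
grip_force: 0.0
```

Run:
```python
from h import *
import pickle
r=read_camera("wrist"); s=read_state(); print(s["time"],s["ee_pos"],s["tcp_rot"])
cv2.imwrite("pics/w2.png",r["img"]); o={"r":r}
for t in("wide_gauge","stand","bolt_knob"):
    o[t]=trace(t,"wrist")
    for d in o[t]: print(t,d["p"],d["extent"],d["region"].sum())
for d in o["wide_gauge"][:1]: print(fit(WIDE,[(r,d["region"])],[.428,-.043,-.3]))
pickle.dump(o,open("w2.pkl","wb"))
```

```text
4.15 [ 0.49668026 -0.144394    0.35183436] [-3.14101016e+00 -9.90665435e-04 -2.98801395e-01]
wide_gauge 0.63 [228.1, 222.7, 282.7, 296.1] 3305
stand 0.94 [158.7, 0.0, 569.2, 156.7] 38420
bolt_knob 0.95 [528.4, 33.2, 569.8, 134.9] 1751
(array([ 0.42750677, -0.0422844 , -0.31182237]), np.float64(0.04422066549912429))
```

View pics/w2.png

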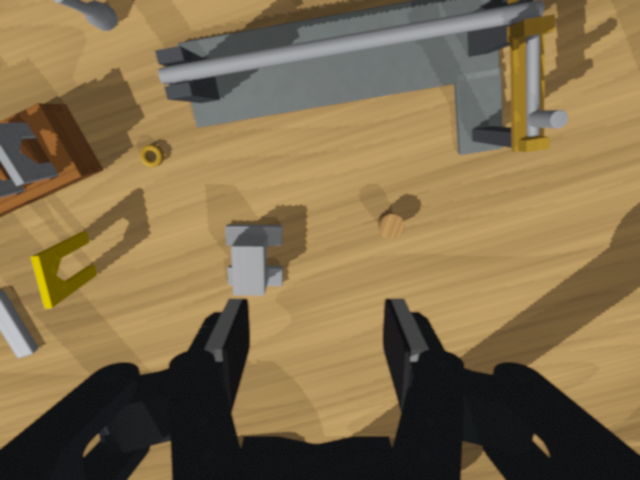

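The wide gauge's bridge is at (249,268), and the rail runs from (217,67) to (500,18). The knob top is near (560,119), the cork at (391,224) and the retainer ring at (151,155). I'll measure the rail precisely now.

Run:
```python
from h import *
import pickle
o=pickle.load(open("w2.pkl","rb")); r=o["r"]
g=cv2.cvtColor(r["img"],cv2.COLOR_BGR2GRAY).astype(float)
P=[]
for u in range(240,450,6):
    vc=67-(u-217)*49/283; a=int(vc)-12; col=cv2.GaussianBlur(g[a:a+26,u-1:u+2],(1,3),0).mean(1)
    d=np.diff(col); P.append((u,a+(d.argmax()+d.argmin()+1)/2.0+.0, d.argmin()-d.argmax()))
P=np.array(P); k=np.polyfit(P[:,0],P[:,1],1); res=P[:,1]-np.polyval(k,P[:,0]); ok=abs(res)<1.5
k=np.polyfit(P[ok,0],P[ok,1],1); print(k,ok.mean(),np.median(P[:,2]),res.round(1))
A,B=[ground(u,np.polyval(k,u),r,.115) for u in(240,450)]
print(A,B,"yaw",np.arctan2(-(A-B)[0],(A-B)[1]))
# posts' inner faces approx and knob
for p in((217,67),(470,25)): print("end",ground(*p,r,.115))
print("knob",ground(560,119,r,.1685))
for n,cam in (("scene",None),("side",None)):
    q=pickle.load(open("t0.pkl","rb"))[n]; print(n,proj(np.array([A,B]),q))
cv2.imwrite("pics/w2c.png",cv2.resize(r["img"][0:170,440:640],(800,680))[:600])
```

```text
[ -0.17464986 104.51596639] 1.0 15.0 [-0.1 -0.1 -0.   0.  -0.4 -0.4 -0.3 -0.3 -0.2  0.3  0.4  0.4  0.5  0.5
  0.1  0.1  0.2 -0.3  0.3 -0.2 -0.1 -0.1 -0.   0.   0.   0.1  0.1  0.2
 -0.3 -0.2 -0.2 -0.1 -0.1 -0.   0. ]
[ 0.62933343 -0.11890724  0.115     ] [ 0.60354574 -0.29859918  0.115     ] yaw -0.14253735276080529
end [ 0.63194547 -0.09859063  0.115     ]
end [ 0.59922344 -0.31490559  0.115     ]
knob [ 0.50951578 -0.34852336  0.1685    ]
scene [[312.62369063 290.86414967]
 [255.01220642 341.32218915]]
side [[331.80541173 188.47718186]
 [372.41520798 145.25357022]]
```

View pics/w2c.png

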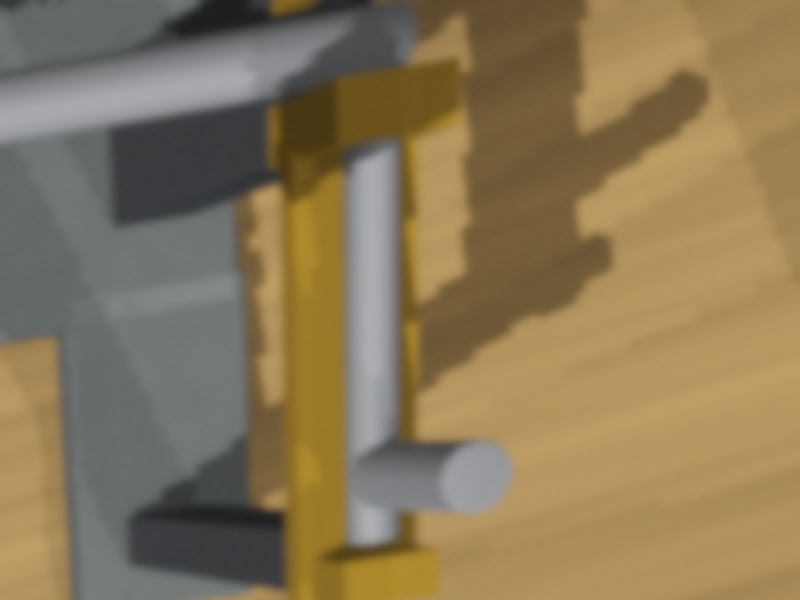

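Run:
```python
from h import *
import pickle
q=pickle.load(open("t0.pkl","rb")); o=pickle.load(open("w2.pkl","rb"))
mid=np.array([.6159,-.2124,.115]); yw=-.1425; yh=np.array([-np.sin(yw),np.cos(yw),0])
S=np.array([mid+yh*t for t in(.12,.06,0,-.06,-.1)])
for n in("scene","side","wrist"):
    r=q[n] if n!="wrist" else o["r"]; g=r["img"].astype(np.float32)
    p=proj(S,r); d=(p[-1]-p[0])/np.linalg.norm(p[-1]-p[0]); nn=np.array([-d[1],d[0]])
    for c in p[:4]:
        t=np.arange(-14,14.1,.5); xs=(c+np.outer(t,nn)).astype(np.float32)
        pr=sum(cv2.remap(g,xs[None,:,0]+d[0]*k,xs[None,:,1]+d[1]*k,cv2.INTER_LINEAR)[0].mean(1) for k in(-2,-1,0,1,2))/5
        print(n,c.round(1),nn.round(2),pr[::2].round().astype(int).tolist())
im=q["scene"]["img"].copy()
a=cv2.resize(im[260:420,180:360],(675,600),interpolation=cv2.INTER_CUBIC)
for c in proj(S,q["scene"]): cv2.circle(a,tuple(int(x) for x in (c-[180,260]+.5)*3.75),3,(0,0,255),1)
cv2.imwrite("pics/sc2.png",a)
```

```text
Traceback (most recent call last):
cv2.error: OpenCV(4.12.0) /io/opencv/modules/imgproc/src/imgwarp.cpp:1821: error: (-215:Assertion failed) ((map1.type() == CV_32FC2 || map1.type() == CV_16SC2) && map2.empty()) || (map1.type() == CV_32FC1 && map2.type() == CV_32FC1) in function 'remap'
```

Run:
```python
from h import *
import pickle
q=pickle.load(open("t0.pkl","rb")); o=pickle.load(open("w2.pkl","rb"))
mid=np.array([.6159,-.2124,.115]); yw=-.1425; yh=np.array([-np.sin(yw),np.cos(yw),0])
S=np.array([mid+yh*t for t in(.12,.06,0,-.06,-.1)])
for n in("scene","side"):
    r=q[n]; g=r["img"].astype(np.float32)
    p=proj(S,r); d=(p[-1]-p[0])/np.linalg.norm(p[-1]-p[0]); nn=np.array([-d[1],d[0]])
    for c in p[:4]:
        t=np.arange(-10,10.1,1); f=lambda k:cv2.remap(g,(c[0]+t*nn[0]+d[0]*k).astype(np.float32)[None],(c[1]+t*nn[1]+d[1]*k).astype(np.float32)[None],cv2.INTER_LINEAR)[0].mean(1)
        pr=sum(f(k) for k in(-2,-1,0,1,2))/5
        print(n,c.round(1),nn.round(2),pr.round().astype(int).tolist())
a=cv2.resize(q["scene"]["img"][260:420,180:360],(675,600),interpolation=cv2.INTER_CUBIC)
for c in proj(S,q["scene"]): cv2.circle(a,tuple(int(x) for x in (c-[180,260]+.5)*3.75),3,(0,0,255),1)
cv2.imwrite("pics/sc2.png",a)
```

```text
scene [319.8 284.6] [-0.66 -0.75] [55, 53, 55, 52, 52, 53, 56, 68, 90, 115, 145, 173, 190, 192, 180, 168, 165, 166, 167, 168, 169]
scene [302.6 299.6] [-0.66 -0.75] [157, 158, 161, 164, 164, 161, 157, 145, 125, 116, 138, 167, 186, 192, 182, 169, 163, 165, 164, 165, 168]
scene [284.2 315.8] [-0.66 -0.75] [152, 153, 157, 163, 167, 172, 170, 154, 126, 113, 134, 163, 183, 190, 184, 172, 166, 165, 164, 163, 164]
scene [264.4 333.1] [-0.66 -0.75] [146, 149, 157, 164, 167, 168, 164, 147, 120, 112, 132, 160, 181, 190, 185, 174, 167, 167, 167, 166, 166]
side [325.5 195.2] [0.73 0.68] [145, 144, 142, 139, 136, 136, 124, 128, 155, 172, 175, 163, 133, 83, 60, 64, 70, 92, 96, 92, 99]
side [340.1 179.7] [0.73 0.68] [130, 131, 132, 136, 135, 131, 120, 123, 150, 167, 171, 160, 125, 77, 59, 65, 90, 106, 107, 106, 107]
side [353.8 165. ] [0.73 0.68] [139, 134, 128, 125, 122, 121, 116, 118, 146, 164, 168, 158, 119, 74, 56, 54, 86, 96, 96, 95, 95]
side [366.8 151.2] [0.73 0.68] [133, 134, 137, 137, 135, 132, 127, 122, 145, 163, 167, 157, 118, 80, 70, 73, 90, 85, 76, 65, 63]
```

View pics/sc2.png

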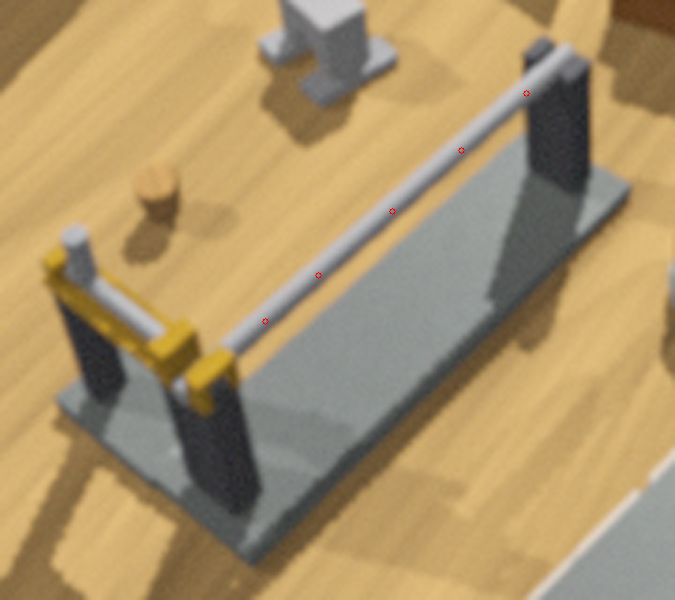

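The projected rail lies within about 1 px of the rail in the side view and about 1.3 px in the scene view. Taking rail_mid ≈ (0.615,-0.212) and stand yaw -0.143, I'll pick up the wide gauge first.

>>> drive_tool(
  increments=[
    [0.65,[-0.08,0.12,-0.1],-0.005],
    [0.65,[-0.16,0.24,-0.25],-0.007],
    [0.65,[-0.23,0.34,-0.43],-0.007],
    [0.65,[-0.23,0.34,-0.6],-0.007],
    [0.65,[-0.23,0.34,-0.75],-0.007],
  ],
)

```text
time: 4.92
ee_pos: [0.4278, -0.0412, 0.1252]
tcp_rot: [-3.141, -0.001, -0.306]
force: [1.2, -0.2, 0.4]
finger_gap: 0.651
grip_force: 0.0
```

Run:
```python
from h import *
s=read_state(); print(s["time"],s["ee_pos"],s["tcp_rot"])
for c in("side",):
    r=read_camera(c)
    for d in trace("wide_gauge",c)[:2]: print(d["p"],d["extent"],fit(WIDE,[(r,d["region"])],[.428,-.043,-.3]))
```

```text
4.925 [ 0.42779991 -0.0411708   0.12516215] [-3.14111955e+00 -6.70934620e-04 -3.06139555e-01]
0.85 [378.1, 247.6, 427.6, 294.7] (array([ 0.42871755, -0.04349048, -0.29097667]), np.float64(0.058440236204439056))
0.31 [217.6, 281.4, 307.3, 401.9] (array([ 0.428, -0.043, -0.3  ]), np.float64(1.0))
```

>>> drive_tool(
  increments=[
    [0.65,[0,-0.004,-0.14],0],
    [0.65,[0,-0.004,-0.277],0],
    [0.65,[0,-0.004,-0.277],0],
    [0.3,[0,-0.004,-0.277],0],
    [0.3,[0,-0.004,-0.277],0],
  ],
)

```text
time: 5.65
ee_pos: [0.4304, -0.0433, 0.0456]
tcp_rot: [-3.139, -0.005, -0.309]
force: [-1.0, 2.7, 5.2]
finger_gap: 0.407
grip_force: 60.5
```

>>> drive_tool(
  increments=[
    [0.3,[0,0,0],0],
    [0.3,[0,0,0],0],
    [0.3,[0,0,0.03],0],
    [0.3,[0,0,0.06],0],
    [0.3,[0,0,0.06],0],
  ],
)

```text
time: 6.28
ee_pos: [0.4285, -0.044, 0.062]
tcp_rot: [-3.141, -0.002, -0.31]
force: [0.6, -0.0, -4.6]
finger_gap: 0.4
grip_force: 61.0
```

>>> drive_tool(
  increments=[
    [0.3,[0,0,0.17],0],
    [0.3,[0,0,0.34],0.02],
    [0.3,[0.03,-0.04,0.51],0.05],
    [0.3,[0.1,-0.14,0.667],0.08],
    [0.3,[0.2,-0.28,0.667],0.107],
  ],
)

```text
time: 6.9
ee_pos: [0.4905, -0.1285, 0.266]
tcp_rot: [-3.14, -0.01, -0.138]
force: [0.8, 1.2, -4.3]
finger_gap: 0.4
grip_force: 62.8
```

>>> drive_tool(
  increments=[
    [0.3,[0.08,-0.12,0],0],
    [0.3,[0.18,-0.26,0],0],
    [0.3,[0.28,-0.4,0],0],
    [0.3,[0.36,-0.53,0],0],
    [0.3,[0.38,-0.56,0],0],
  ],
)

```text
time: 7.52
ee_pos: [0.6022, -0.298, 0.2582]
tcp_rot: [-3.141, 0.004, -0.145]
force: [-0.3, 0.1, -5.1]
finger_gap: 0.399
grip_force: 62.7
```

Run:
```python
from h import *
s=read_state(); print(s["time"],s["ee_pos"],s["tcp_rot"],s["finger_gap"])
r=read_camera("scene"); im=cv2.resize(r["img"][200:400,150:390],(720,600),interpolation=cv2.INTER_CUBIC); cv2.imwrite("pics/h1.png",im)
for c in("side","scene"):
    if c=="side": r=read_camera(c)
    else: r=read_camera(c)
    for d in trace("wide_gauge",c)[:1]: print(c,d["p"],d["extent"],fit(WIDE,[(r,d["region"])],[.603,-.2965,-.143],z=s["ee_pos"][2]-.044))
```

```text
7.525 [ 0.60220231 -0.29800754  0.25815102] [-3.14061129  0.00431723 -0.14499324] 0.398743635815701
side 0.69 [298.2, 122.9, 430.0, 248.8] (array([ 0.53118476, -0.0822398 , -0.44065239]), np.float64(0.7785769528228925))
scene 0.77 [218.1, 276.4, 274.4, 328.4] (array([ 0.59670842, -0.29535579, -0.17217575]), np.float64(0.2119901112484549))
```

>>> drive_tool(
  increments=[
    [0.3,[0.003,0.003,-0.1],0],
    [0.3,[0.003,0.003,-0.2],0],
    [0.3,[0.003,0.003,-0.28],0],
    [0.3,[0.003,0.003,-0.36],0],
    [0.3,[0.003,0.003,-0.36],0],
  ],
)

```text
time: 8.4
ee_pos: [0.6013, -0.2934, 0.1516]
tcp_rot: [-3.14, 0.005, -0.141]
force: [-0.2, 0.5, -4.7]
finger_gap: 0.407
grip_force: 62.6
```

>>> drive_tool(
  increments=[
    [0.3,[0,0,-0.02],0],
    [0.3,[0,0,-0.04],0],
    [0.3,[0,0,-0.06],0],
    [0.3,[0,0,-0.066],0],
    [0.3,[0,0,-0.066],0],
  ],
)

```text
time: 9.02
ee_pos: [0.6039, -0.2954, 0.134]
tcp_rot: [3.141, -0.002, -0.142]
force: [0.8, -0.8, -4.0]
finger_gap: 0.4
grip_force: 62.8
```

Run:
```python
from h import *
s=read_state(); print(s["time"],s["ee_pos"],s["tcp_rot"],s["finger_gap"],s["force"],s["wrist_torque"])
r=read_camera("scene"); a=cv2.resize(r["img"][250:400,180:300],(480,600),interpolation=cv2.INTER_CUBIC)
r=read_camera("side"); b=cv2.resize(r["img"][80:230,330:410],(320,600),interpolation=cv2.INTER_CUBIC)
cv2.imwrite("pics/h2.png",np.hstack([a,b]))
```

```text
9.025 [ 0.60390859 -0.29537376  0.13404429] [ 3.14110186e+00 -2.24164425e-03 -1.41777595e-01] 0.40004872012917947 [ 0.81916995 -0.78570168 -4.03436096] [-0.2385735  -0.60003379  0.00393044]
```

View pics/h2.png

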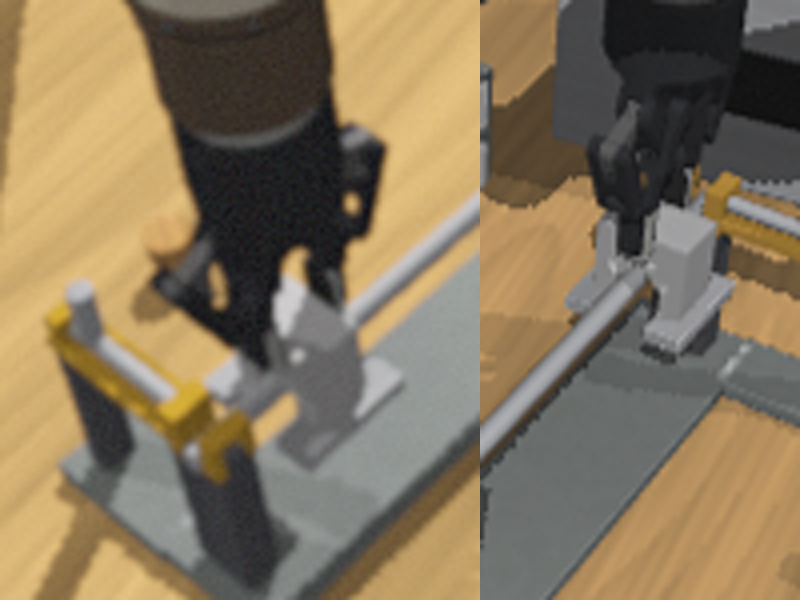

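Both views show the wide gauge straddling the rail, just above its seat. I'll lower the last few mm and feel for contact.

>>> drive_tool(
  increments=[
    [0.3,[0,0,-0.01],0],
    [0.3,[0,0,-0.015],0],
    [0.3,[0,0,-0.015],0],
    [0.3,[0,0,-0.02],0],
    [0.3,[0,0,-0.02],0],
  ],
)

```text
time: 9.75
ee_pos: [0.6063, -0.2962, 0.1311]
tcp_rot: [3.139, -0.009, -0.141]
force: [4.8, -1.0, 8.1]
finger_gap: 0.403
grip_force: 64.2
```

>>> drive_tool(
  increments=[
    [0.45,[0.005,0,-0.02],0],
    [0.55,[0.005,0,-0.02],0],
    [0.62,[0.005,0,-0.02],0],
    [0.62,[0.005,0,-0.02],0],
    [0.62,[0.005,0,0.03],0],
  ],
)

```text
time: 10.38
ee_pos: [0.6035, -0.2948, 0.1355]
tcp_rot: [-3.141, 0.004, -0.142]
force: [-0.1, 0.3, 0.1]
finger_gap: 0.622
grip_force: 0.0
```

>>> drive_tool(
  increments=[
    [0.62,[0,0,0.15],0],
    [0.62,[0,0,0.3],0],
    [0.62,[0,0,0.45],0],
    [0.62,[0,0,0.6],0],
    [0.62,[0,0,0.6],0],
  ],
)

```text
time: 11.0
ee_pos: [0.6059, -0.296, 0.3235]
tcp_rot: [3.139, -0.011, -0.142]
force: [-0.4, 0.2, 0.0]
finger_gap: 0.621
grip_force: 0.0
```

Run:
```python
from h import *
s=read_state(); print(s["time"],s["ee_pos"],s["tcp_rot"],s["finger_gap"],s["force"])
for c,b in(("side",[.605,-.295,-.143]),("scene",[.605,-.295,-.143]),("wrist",[.605,-.295,-.143])):
    r=read_camera(c)
    for d in trace("wide_gauge",c)[:1]: print(c,d["p"],d["extent"],fit(WIDE,[(r,d["region"])],b,z=.085))
cv2.imwrite("pics/w3.png",r["img"])
```

```text
11.0 [ 0.60587957 -0.29597482  0.32345835] [ 3.1389711  -0.01131794 -0.14182012] 0.6212806530326693 [-0.41911038  0.22709792  0.02460795]
side 0.55 [351.2, 126.9, 390.0, 167.9] (array([ 0.60609912, -0.29803669, -0.13063356]), np.float64(0.12138141188420515))
scene 0.73 [232.8, 319.7, 282.7, 370.6] (array([ 0.60159332, -0.2953035 , -0.14362779]), np.float64(0.15849126718691942))
wrist 0.77 [276.4, 155.7, 357.5, 248.6] (array([ 0.60402126, -0.29667514, -0.14022875]), np.float64(0.028778115982132313))
```

View pics/w3.png

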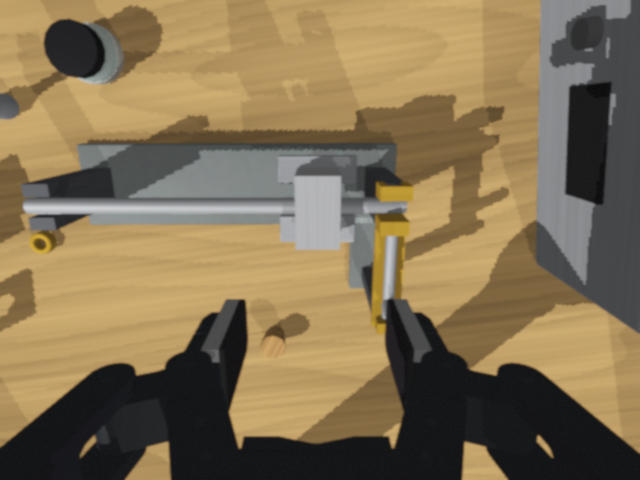

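The wide gauge hangs astride the rail and upright at (318,212). The fits put it on the rail line to within 1 mm. On to the rack for the first steel gauge, the one nearest the stand.

>>> drive_tool(
  increments=[
    [0.35,[0,0.2,0],0.02],
    [0.35,[0.01,0.4,0],0.05],
    [0.35,[0.02,0.6,0],0.08],
    [0.35,[0.03,0.8,-0.1],0.11],
    [0.35,[0.03,1.0,-0.2],0.13],
  ],
)

```text
time: 11.92
ee_pos: [0.6132, -0.0015, 0.2595]
tcp_rot: [3.141, 0.0, 0.063]
force: [1.0, -0.1, -0.9]
finger_gap: 0.351
grip_force: 0.0
```

>>> drive_tool(
  increments=[
    [0.35,[0.01,0.18,-0.1],0.02],
    [0.35,[0.025,0.41,-0.2],0.025],
    [0.35,[0.025,0.41,-0.3],0.025],
    [0.35,[0.025,0.41,-0.36],0.025],
    [0.35,[0.025,0.41,-0.36],0.025],
  ],
)

```text
time: 12.55
ee_pos: [0.6197, 0.1194, 0.15]
tcp_rot: [3.14, 0.005, 0.102]
force: [-0.1, 0.2, 0.3]
finger_gap: 0.35
grip_force: 0.0
```

Run:
```python
from h import *
s=read_state(); print(s["time"],s["ee_pos"],s["tcp_rot"],s["finger_gap"])
r=read_camera("wrist"); print(proj(np.array([[.6214,.1272,.103],[.6171,.1712,.103]]),r)); cv2.imwrite("pics/w4.png",r["img"])
```

```text
12.55 [0.61966465 0.11944531 0.15003229] [3.1398266  0.00542316 0.10191754] 0.35017109094975224
[[298.50803837 266.25336662]
 [210.48758091 266.03957799]]
```

View pics/w4.png

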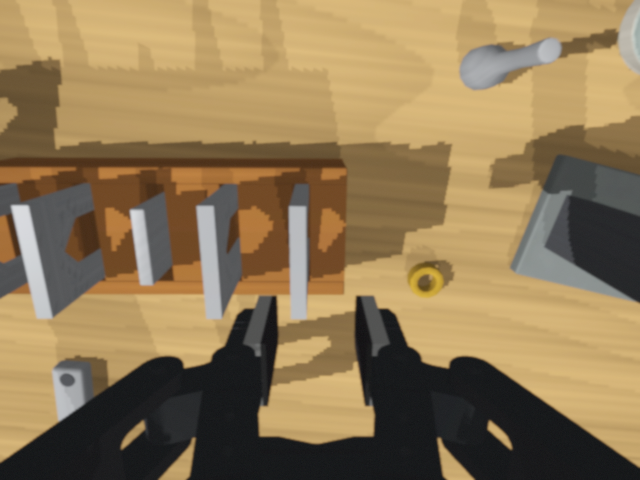

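The wrist view shows the end gauge's top edge at column 299, rows 205-318, and its neighbour at column 208. Both agree with the prediction to about 2 px (1 mm). I'll let the arm settle before descending.

>>> drive_tool(
  increments=[
    [0.35,[0,0,-0.05],0],
    [0.35,[0,0,-0.09],0],
    [0.35,[0,0,-0.09],0],
    [0.35,[0,0,-0.09],0],
  ],
)

```text
time: 13.1
ee_pos: [0.6213, 0.1196, 0.1259]
tcp_rot: [3.141, -0.001, 0.102]
force: [-0.5, -0.2, -0.3]
finger_gap: 0.348
grip_force: 0.0
```

Run:
```python
from h import *
s=read_state(); print(s["time"],s["ee_pos"],s["tcp_rot"],s["finger_gap"])
r=read_camera("wrist"); s=read_state(); print(s["ee_pos"])
print(proj(np.array([[.6214,.1272,.103],[.6171,.1712,.103],s["ee_pos"]]),r))
g=r["img"][..., :].mean(2)
for v in(240,270,290): print(v,[int(x) for x in g[v,270:350:2]])
hsv=cv2.cvtColor(r["img"],cv2.COLOR_BGR2HSV); m=((hsv[...,1]<60)&(g>125)).astype(np.uint8); m[345:]=0
n,l,st,c=cv2.connectedComponentsWithStats(m)
for i in range(1,n):
    if st[i,4]>300: print(st[i],c[i])
```

```text
13.1 [0.62130277 0.1195791  0.12588578] [ 3.14149375e+00 -5.45524996e-04  1.01545848e-01] 0.34814792130761596
[0.62138642 0.11967069 0.12610106]
[[296.51190164 289.63190864]
 [197.59919912 289.39048297]
 [312.97971255 315.71428541]]
240 [80, 78, 77, 78, 78, 76, 65, 90, 168, 191, 192, 192, 192, 192, 191, 192, 191, 162, 90, 65, 73, 78, 79, 78, 78, 90, 118, 124, 123, 124, 123, 123, 123, 124, 123, 124, 124, 124, 121, 116]
270 [78, 77, 78, 76, 77, 78, 78, 85, 161, 191, 192, 192, 193, 192, 193, 193, 191, 163, 99, 82, 74, 77, 78, 77, 77, 77, 78, 79, 80, 78, 77, 78, 77, 77, 77, 78, 78, 76, 78, 91]
290 [96, 96, 95, 96, 101, 120, 124, 124, 158, 189, 193, 193, 193, 193, 193, 193, 193, 170, 101, 68, 69, 77, 78, 78, 78, 77, 78, 78, 77, 77, 79, 77, 77, 77, 77, 76, 85, 110, 125, 162]
[ 472   33  121   60 3557] [525.67781839  61.37615969]
[ 181  222   31  123 2403] [195.91926758 281.80108198]
[ 285  223   21  122 2393] [295.61011283 282.28332637]
[ 109  224   28   84 1333] [122.51237809 264.98499625]
[ 526  226  114   90 3051] [573.3352999 280.4677155]
[   0  257   22   88 1010] [  7.06831683 313.04257426]
```

>>> drive_tool(
  increments=[
    [0.35,[0,0.026,0],0],
    [0.35,[0,0.026,-0.06],0],
    [0.35,[0,0.026,-0.13],0],
    [0.35,[0,0.026,-0.13],0],
    [0.35,[0,0.026,-0.13],0],
  ],
)

```text
time: 13.78
ee_pos: [0.6217, 0.1279, 0.0876]
tcp_rot: [-3.141, -0.002, 0.102]
force: [-0.2, -0.6, 0.8]
finger_gap: 0.348
grip_force: 0.0
```

>>> drive_tool(
  increments=[
    [0.0,[0,0,0],0],
    [0.0,[0,0,0],0],
    [0.0,[0,0,0],0],
    [0.0,[0,0,0],0],
  ],
)

```text
time: 14.28
ee_pos: [0.6219, 0.1278, 0.088]
tcp_rot: [-3.141, -0.002, 0.102]
force: [0.2, 1.4, 5.5]
finger_gap: 0.079
grip_force: 62.3
```

>>> drive_tool(
  increments=[
    [0.0,[0,0,0.08],0],
    [0.0,[0,0,0.2],0],
    [0.0,[0,0,0.35],0],
    [0.0,[0,0,0.5],0],
    [0.0,[0,0,0.617],0],
  ],
)

```text
time: 14.9
ee_pos: [0.6205, 0.1273, 0.2725]
tcp_rot: [-3.141, 0.001, 0.101]
force: [0.2, -0.2, -2.1]
finger_gap: 0.075
grip_force: 61.3
```

>>> drive_tool(
  increments=[
    [0.0,[0,-0.12,0],-0.02],
    [0.0,[-0.01,-0.3,0],-0.05],
    [0.0,[-0.02,-0.5,0],-0.1],
    [0.0,[-0.025,-0.68,0],-0.13],
    [0.0,[-0.025,-0.85,0],-0.156],
  ],
)

```text
time: 15.52
ee_pos: [0.6123, -0.1291, 0.2703]
tcp_rot: [-3.141, 0.003, -0.146]
force: [1.3, 0.6, -2.5]
finger_gap: 0.075
grip_force: 61.3
```

>>> drive_tool(
  increments=[
    [0.0,[0,-0.18,0],0],
    [0.0,[0.002,-0.343,0],0],
    [0.0,[0.002,-0.343,0],0],
    [0.0,[0.002,-0.343,-0.1],0],
    [0.0,[0.002,-0.343,-0.1],0],
  ],
)

```text
time: 16.15
ee_pos: [0.6121, -0.2291, 0.2379]
tcp_rot: [-3.14, 0.008, -0.144]
force: [-0.7, 0.5, -1.9]
finger_gap: 0.069
grip_force: 61.2
```

>>> drive_tool(
  increments=[
    [0.0,[0.003,-0.005,-0.09],0],
    [0.0,[0.003,-0.005,-0.18],0],
    [0.0,[0.003,-0.005,-0.27],0],
    [0.0,[0.003,-0.005,-0.33],0],
    [0.0,[0.003,-0.005,-0.33],0],
  ],
)

```text
time: 16.77
ee_pos: [0.6145, -0.2314, 0.1417]
tcp_rot: [3.142, 0.003, -0.143]
force: [0.7, 0.9, -2.2]
finger_gap: 0.073
grip_force: 61.2
```

>>> drive_tool(
  increments=[
    [0.0,[0,0,-0.012],0],
    [0.0,[0,0,-0.024],0],
    [0.0,[0,0,-0.03],0],
    [0.0,[0,0,-0.03],0],
  ],
)

```text
time: 17.27
ee_pos: [0.615, -0.232, 0.1338]
tcp_rot: [3.142, -0.0, -0.144]
force: [-0.0, -0.0, -3.1]
finger_gap: 0.068
grip_force: 61.2
```

>>> drive_tool(
  increments=[
    [0.0,[0,0,-0.007],0],
    [0.0,[0,0,-0.012],0],
    [0.0,[0,0,-0.012],0],
    [0.0,[0,0,-0.012],0],
  ],
)

```text
time: 17.77
ee_pos: [0.615, -0.2321, 0.1317]
tcp_rot: [3.141, -0.001, -0.143]
force: [-2.5, 0.4, 4.8]
finger_gap: 0.07
grip_force: 62.3
```

Run:
```python
from h import *
s=read_state(); print(s["time"],s["ee_pos"],s["tcp_rot"],s["finger_gap"],s["force"])
r=read_camera("scene"); a=cv2.resize(r["img"][240:390,200:320],(480,600),interpolation=cv2.INTER_CUBIC)
r=read_camera("side"); b=cv2.resize(r["img"][80:230,320:400],(320,600),interpolation=cv2.INTER_CUBIC)
cv2.imwrite("pics/h3.png",np.hstack([a,b]))
```

```text
17.775 [ 0.61498945 -0.23212445  0.13169426] [ 3.14095160e+00 -5.56771760e-04 -1.43163768e-01] 0.07021868793763396 [-2.52116439  0.42047839  4.81817207]
```

View pics/h3.png

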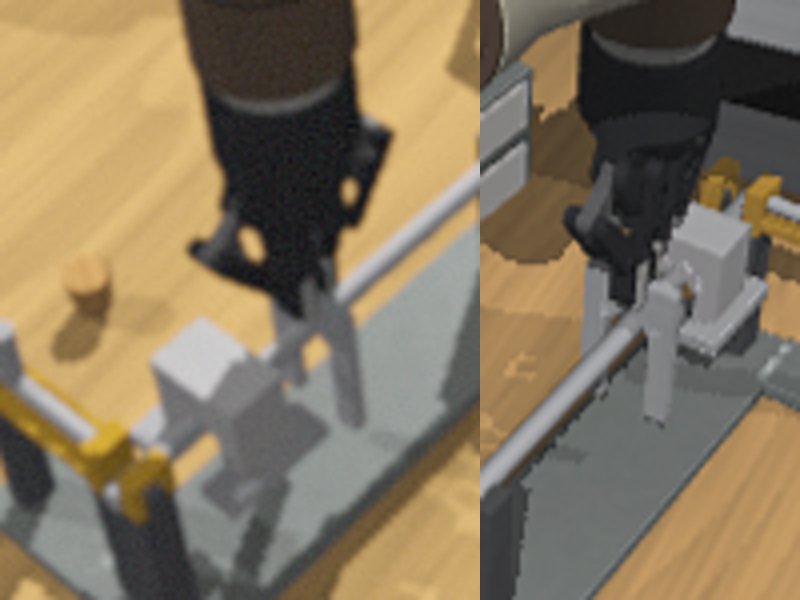

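Both views show the steel gauge astride the rail and touching it, beside the wide gauge. I'll release it and return for the second one.

>>> drive_tool(
  increments=[
    [0.15,[0,0,0],0],
    [0.3,[0,0,0],0],
    [0.3,[0,0,0],0],
    [0.3,[0,0,0.1],0],
    [0.3,[0,0,0.25],0],
  ],
)

```text
time: 18.5
ee_pos: [0.6142, -0.2317, 0.2039]
tcp_rot: [-3.141, 0.004, -0.144]
force: [0.2, 0.4, 0.4]
finger_gap: 0.301
grip_force: 0.0
```

>>> drive_tool(
  increments=[
    [0.3,[0,0.15,0.1],0.02],
    [0.35,[0,0.35,0.1],0.05],
    [0.35,[0.005,0.55,0.1],0.08],
    [0.35,[0.008,0.75,0.1],0.12],
    [0.35,[0.008,0.95,0.1],0.156],
  ],
)

```text
time: 19.12
ee_pos: [0.6174, 0.055, 0.2352]
tcp_rot: [-3.142, -0.001, 0.103]
force: [1.5, -0.2, -0.2]
finger_gap: 0.349
grip_force: 0.0
```

>>> drive_tool(
  increments=[
    [0.35,[0,0.15,0],0],
    [0.35,[0,0.3,0],0],
    [0.35,[0,0.39,-0.1],0],
    [0.35,[0,0.39,-0.25],0],
    [0.35,[0,0.39,-0.25],0],
  ],
)

```text
time: 19.75
ee_pos: [0.615, 0.1695, 0.1561]
tcp_rot: [3.139, 0.009, 0.102]
force: [0.2, -0.8, 0.9]
finger_gap: 0.35
grip_force: 0.0
```

```bash
cat > look.py <<'E'
from h import *
import sys
# compare predicted top-edge centre of rack gauge with the wrist picture
G={"2":(.6171,.1715),"3":(.6083,.2591),"4":(.6039,.3029)}
r=read_camera("wrist"); s=read_state(); print(s["time"],s["ee_pos"].round(4),s["tcp_rot"].round(3),round(s["finger_gap"],3))
g=np.array(G[sys.argv[1]]); u=np.array([np.cos(.1),np.sin(.1)])*.03
P=np.array([[*g,.103],[*(g+u),.103],[*(g-u),.103]]); p=proj(P,r); print("pred c/far/near",p.round(1).tolist())
hsv=cv2.cvtColor(r["img"],cv2.COLOR_BGR2HSV); m=((hsv[...,1]<60)&(r["img"].mean(2)>165)).astype(np.uint8)
n,l,st,c=cv2.connectedComponentsWithStats(m)
for i in range(1,n):
    if st[i,4]>200 and abs(c[i][0]-p[0][0])<60 and st[i][1]>100:
        e=st[i]; mid=c[i]; w=ground(*mid,r,.103); print(e.tolist(),"c",mid.round(1),"world",w.round(4)[:2])
E
python3 look.py 2
```

```text
19.8 [0.6171 0.1697 0.1592] [3.14e+00 3.00e-03 1.02e-01] 0.348
pred c/far/near [[309.9, 262.1], [309.7, 205.3], [310.1, 314.1]]
[302, 204, 17, 110, 1716] c [310.  258.7] world [0.619  0.1716]
```

>>> drive_tool(
  increments=[
    [0.35,[0,0.006,-0.1],0],
    [0.35,[0,0.006,-0.18],0],
    [0.35,[0,0.006,-0.237],0],
    [0.35,[0,0.006,-0.237],0],
    [0.35,[0,0.006,-0.237],0],
  ],
)

```text
time: 20.42
ee_pos: [0.6186, 0.1721, 0.0907]
tcp_rot: [-3.141, -0.003, 0.102]
force: [-0.3, -0.3, 0.7]
finger_gap: 0.349
grip_force: 0.0
```

>>> drive_tool(
  increments=[
    [0.0,[0,0,0],0],
    [0.0,[0,0,0],0],
    [0.0,[0,0,0],0],
    [0.0,[0,0,0],0],
  ],
)

```text
time: 20.92
ee_pos: [0.6183, 0.1722, 0.0905]
tcp_rot: [-3.141, -0.003, 0.102]
force: [-0.1, -0.3, 6.3]
finger_gap: 0.072
grip_force: 61.9
```

>>> drive_tool(
  increments=[
    [0.0,[0,0,0.08],0],
    [0.0,[0,0,0.2],0],
    [0.0,[0,0,0.35],0],
    [0.0,[0,0,0.5],0],
    [0.0,[0,0,0.617],0],
  ],
)

```text
time: 21.55
ee_pos: [0.6168, 0.1718, 0.2748]
tcp_rot: [-3.141, 0.001, 0.101]
force: [0.2, -0.5, -2.9]
finger_gap: 0.073
grip_force: 60.9
```

>>> drive_tool(
  increments=[
    [0.0,[0,-0.12,0],-0.02],
    [0.0,[0,-0.3,0],-0.05],
    [0.0,[0,-0.5,0],-0.1],
    [0.0,[0,-0.68,0],-0.13],
    [0.0,[0,-0.85,0],-0.156],
  ],
)

```text
time: 22.18
ee_pos: [0.6163, -0.0847, 0.2725]
tcp_rot: [-3.141, 0.003, -0.145]
force: [0.7, -0.0, -3.1]
finger_gap: 0.074
grip_force: 60.9
```

>>> drive_tool(
  increments=[
    [0.0,[0.005,-0.15,0],0],
    [0.0,[0.005,-0.3,0],0],
    [0.0,[0.005,-0.366,0],0],
    [0.0,[0.005,-0.366,-0.1],0],
    [0.0,[0.005,-0.366,-0.1],0],
  ],
)

```text
time: 22.8
ee_pos: [0.6168, -0.1922, 0.2403]
tcp_rot: [-3.141, 0.008, -0.144]
force: [0.3, -0.6, -2.1]
finger_gap: 0.07
grip_force: 60.8
```

>>> drive_tool(
  increments=[
    [0.0,[0.003,0,-0.09],0],
    [0.0,[0.003,0,-0.18],0],
    [0.0,[0.003,0,-0.27],0],
    [0.0,[0.003,0,-0.325],0],
    [0.0,[0.003,0,-0.325],0],
  ],
)

```text
time: 23.42
ee_pos: [0.6195, -0.1925, 0.1458]
tcp_rot: [3.141, 0.002, -0.143]
force: [0.0, 0.5, -1.2]
finger_gap: 0.071
grip_force: 60.8
```

>>> drive_tool(
  increments=[
    [0.0,[0,0,-0.01],0],
    [0.0,[0,0,-0.02],0],
    [0.0,[0,0,-0.028],0],
    [0.0,[0,0,-0.032],0],
    [0.0,[0,0,-0.032],0],
  ],
)

```text
time: 24.05
ee_pos: [0.6198, -0.193, 0.137]
tcp_rot: [3.142, 0.0, -0.144]
force: [-0.2, -0.1, -2.7]
finger_gap: 0.069
grip_force: 60.8
```

>>> drive_tool(
  increments=[
    [0.0,[0,0,-0.007],0],
    [0.0,[0,0,-0.012],0],
    [0.0,[0,0,-0.012],0],
    [0.0,[0,0,-0.012],0],
  ],
)

```text
time: 24.55
ee_pos: [0.6199, -0.1929, 0.1335]
tcp_rot: [3.142, -0.0, -0.144]
force: [0.0, 0.3, -2.1]
finger_gap: 0.069
grip_force: 60.8
```

>>> drive_tool(
  increments=[
    [0.0,[0,0,-0.005],0],
    [0.0,[0,0,-0.006],0],
    [0.0,[0,0,-0.006],0],
  ],
)

```text
time: 24.92
ee_pos: [0.6199, -0.1931, 0.1328]
tcp_rot: [3.141, -0.001, -0.143]
force: [-2.7, 1.2, 5.8]
finger_gap: 0.07
grip_force: 61.9
```

>>> drive_tool(
  increments=[
    [0.15,[0,0,0],0],
    [0.3,[0,0,0],0],
    [0.3,[0,0,0],0],
    [0.3,[0,0,0.1],0],
    [0.3,[0,0,0.25],0],
  ],
)

```text
time: 25.55
ee_pos: [0.619, -0.1928, 0.2054]
tcp_rot: [3.142, 0.004, -0.144]
force: [0.6, -0.3, -0.5]
finger_gap: 0.296
grip_force: 0.0
```

>>> drive_tool(
  increments=[
    [0.3,[0,0.15,0.1],0.02],
    [0.35,[0,0.35,0.1],0.05],
    [0.35,[-0.005,0.55,0.1],0.08],
    [0.35,[-0.01,0.75,0.1],0.12],
    [0.35,[-0.015,0.95,0.1],0.156],
  ],
)

```text
time: 26.18
ee_pos: [0.6152, 0.094, 0.2367]
tcp_rot: [-3.141, -0.001, 0.103]
force: [1.0, -0.7, 0.4]
finger_gap: 0.352
grip_force: 0.0
```

>>> drive_tool(
  increments=[
    [0.35,[0,0.2,0],0],
    [0.35,[-0.01,0.4,0],0],
    [0.35,[-0.02,0.56,-0.1],0],
    [0.35,[-0.02,0.56,-0.25],0],
    [0.35,[-0.02,0.56,-0.25],0],
  ],
)

```text
time: 26.8
ee_pos: [0.6069, 0.2594, 0.1572]
tcp_rot: [3.137, 0.009, 0.102]
force: [-1.4, 0.2, 0.1]
finger_gap: 0.351
grip_force: 0.0
```

```bash
python3 look.py 3
```

```text
26.85 [0.6089 0.2596 0.1605] [3.139e+00 3.000e-03 1.020e-01] 0.346
pred c/far/near [[314.2, 263.0], [314.2, 206.7], [314.2, 314.7]]
[307, 205, 16, 109, 1742] c [314.5 259. ] world [0.6105 0.2592]
```

>>> drive_tool(
  increments=[
    [0.35,[-0.003,0,-0.1],0],
    [0.35,[-0.003,0,-0.18],0],
    [0.35,[-0.003,0,-0.245],0],
    [0.35,[-0.003,0,-0.245],0],
    [0.35,[-0.003,0,-0.245],0],
  ],
)

```text
time: 27.48
ee_pos: [0.61, 0.2603, 0.0907]
tcp_rot: [-3.14, -0.004, 0.101]
force: [-1.0, 0.0, 1.1]
finger_gap: 0.351
grip_force: 0.0
```

>>> drive_tool(
  increments=[
    [0.0,[0,0,0],0],
    [0.0,[0,0,0],0],
    [0.0,[0,0,0],0],
    [0.0,[0,0,0],0],
  ],
)

```text
time: 27.98
ee_pos: [0.6095, 0.2605, 0.09]
tcp_rot: [-3.141, -0.003, 0.102]
force: [-0.5, -1.3, 5.9]
finger_gap: 0.072
grip_force: 62.0
```

>>> drive_tool(
  increments=[
    [0.0,[0,0,0.08],0],
    [0.0,[0,0,0.2],0],
    [0.0,[0,0,0.35],0],
    [0.0,[0,0,0.5],0],
    [0.0,[0,0,0.617],0],
  ],
)

```text
time: 28.6
ee_pos: [0.6079, 0.2601, 0.2741]
tcp_rot: [-3.141, 0.001, 0.101]
force: [0.6, 0.2, -3.1]
finger_gap: 0.065
grip_force: 60.9
```

>>> drive_tool(
  increments=[
    [0.0,[0,-0.12,0],-0.02],
    [0.0,[0.01,-0.3,0],-0.05],
    [0.0,[0.02,-0.5,0],-0.1],
    [0.0,[0.03,-0.68,0],-0.13],
    [0.0,[0.04,-0.85,0],-0.156],
  ],
)

```text
time: 29.22
ee_pos: [0.6194, 0.0035, 0.2719]
tcp_rot: [-3.142, 0.003, -0.145]
force: [1.2, -0.3, -2.5]
finger_gap: 0.072
grip_force: 60.8
```

>>> drive_tool(
  increments=[
    [0.0,[0.005,-0.15,0],0],
    [0.0,[0.01,-0.3,0],0],
    [0.0,[0.015,-0.5,0],0],
    [0.0,[0.015,-0.53,0],0],
    [0.0,[0.015,-0.53,-0.1],0],
  ],
)

```text
time: 29.85
ee_pos: [0.6258, -0.155, 0.2444]
tcp_rot: [-3.141, -0.004, -0.146]
force: [-0.8, 0.9, -2.9]
finger_gap: 0.067
grip_force: 60.8
```

>>> drive_tool(
  increments=[
    [0.0,[0,0,0],0],
    [0.0,[0,0,0],0],
  ],
)

```text
time: 30.1
ee_pos: [0.6253, -0.1534, 0.2437]
tcp_rot: [3.141, -0.0, -0.142]
force: [-0.4, 0.0, -3.3]
finger_gap: 0.07
grip_force: 60.8
```

>>> drive_tool(
  increments=[
    [0.0,[0,0,-0.09],0],
    [0.0,[0,0,-0.18],0],
    [0.0,[0,0,-0.27],0],
    [0.0,[0,0,-0.33],0],
    [0.0,[0,0,-0.35],0],
  ],
)

```text
time: 30.72
ee_pos: [0.6252, -0.1534, 0.1382]
tcp_rot: [3.141, 0.0, -0.143]
force: [-0.0, -0.3, -2.6]
finger_gap: 0.07
grip_force: 60.8
```

>>> drive_tool(
  increments=[
    [0.0,[0,0,-0.005],0],
    [0.0,[0,0,-0.01],0],
    [0.0,[0,0,-0.013],0],
    [0.0,[0,0,-0.013],0],
  ],
)

```text
time: 31.22
ee_pos: [0.6251, -0.154, 0.1347]
tcp_rot: [-3.142, -0.001, -0.144]
force: [-0.7, 0.3, -2.5]
finger_gap: 0.073
grip_force: 60.8
```

>>> drive_tool(
  increments=[
    [0.0,[0,0,-0.004],0],
    [0.0,[0,0,-0.007],0],
    [0.0,[0,0,-0.007],0],
    [0.0,[0,0,-0.007],0],
  ],
)

```text
time: 31.72
ee_pos: [0.6248, -0.154, 0.1323]
tcp_rot: [3.141, 0.0, -0.144]
force: [-1.4, -0.2, -2.0]
finger_gap: 0.07
grip_force: 61.0
```

>>> drive_tool(
  increments=[
    [0.0,[0,0,-0.004],0],
    [0.0,[0,0,-0.004],0],
    [0.0,[0,0,-0.004],0],
  ],
)

```text
time: 32.1
ee_pos: [0.625, -0.154, 0.132]
tcp_rot: [3.141, -0.001, -0.143]
force: [-3.8, 1.7, 5.2]
finger_gap: 0.068
grip_force: 61.9
```

>>> drive_tool(
  increments=[
    [0.15,[0,0,0],0],
    [0.3,[0,0,0],0],
    [0.3,[0,0,0],0],
    [0.3,[0,0,0.1],0],
    [0.3,[0,0,0.25],0],
  ],
)

```text
time: 32.72
ee_pos: [0.6242, -0.1539, 0.2049]
tcp_rot: [3.141, 0.004, -0.144]
force: [0.8, -0.1, -0.4]
finger_gap: 0.3
grip_force: 0.0
```

>>> drive_tool(
  increments=[
    [0.3,[0,0.15,0.1],0.02],
    [0.35,[0,0.35,0.1],0.05],
    [0.35,[-0.01,0.55,0.1],0.08],
    [0.35,[-0.02,0.75,0.1],0.12],
    [0.35,[-0.03,0.95,0.1],0.156],
  ],
)

```text
time: 33.35
ee_pos: [0.6158, 0.133, 0.2361]
tcp_rot: [-3.141, -0.001, 0.103]
force: [1.2, 0.1, -0.3]
finger_gap: 0.346
grip_force: 0.0
```

>>> drive_tool(
  increments=[
    [0.35,[-0.01,0.2,0],0],
    [0.35,[-0.02,0.4,0],0],
    [0.35,[-0.035,0.575,-0.1],0],
    [0.35,[-0.035,0.575,-0.25],0],
    [0.35,[-0.035,0.575,-0.25],0],
  ],
)

```text
time: 33.98
ee_pos: [0.6031, 0.3028, 0.1564]
tcp_rot: [3.137, 0.008, 0.102]
force: [-0.0, -0.7, 0.2]
finger_gap: 0.348
grip_force: 0.0
```

```bash
python3 look.py 4
```

```text
34.025 [0.6051 0.3031 0.1598] [3.139e+00 3.000e-03 1.020e-01] 0.352
pred c/far/near [[313.3, 264.5], [313.3, 208.0], [313.3, 316.2]]
[306, 206, 17, 110, 1774] c [313.6 260. ] world [0.6064 0.303 ]
[276, 365, 33, 75, 1770] c [291.1 404.5] world [0.5154 0.3071]
```

>>> drive_tool(
  increments=[
    [0.35,[-0.004,0,-0.1],0],
    [0.35,[-0.004,0,-0.18],0],
    [0.35,[-0.004,0,-0.245],0],
    [0.35,[-0.004,0,-0.245],0],
    [0.35,[-0.004,0,-0.245],0],
  ],
)

```text
time: 34.65
ee_pos: [0.6058, 0.3039, 0.0902]
tcp_rot: [-3.14, -0.004, 0.101]
force: [-0.1, -0.5, 0.6]
finger_gap: 0.346
grip_force: 0.0
```

>>> drive_tool(
  increments=[
    [0.0,[0,0,0],0],
    [0.0,[0,0,0],0],
    [0.0,[0,0,0],0],
    [0.0,[0,0,0],0],
  ],
)

```text
time: 35.15
ee_pos: [0.6053, 0.3041, 0.0895]
tcp_rot: [-3.141, -0.003, 0.102]
force: [-0.2, -0.7, 5.2]
finger_gap: 0.071
grip_force: 62.1
```

>>> drive_tool(
  increments=[
    [0.0,[0,0,0.08],0],
    [0.0,[0,0,0.2],0],
    [0.0,[0,0,0.35],0],
    [0.0,[0,0,0.5],0],
    [0.0,[0,0,0.617],0],
  ],
)

```text
time: 35.78
ee_pos: [0.6038, 0.3036, 0.2736]
tcp_rot: [-3.141, 0.001, 0.101]
force: [0.1, 0.0, -2.3]
finger_gap: 0.075
grip_force: 61.0
```

>>> drive_tool(
  increments=[
    [0.0,[0.01,-0.12,0],-0.02],
    [0.0,[0.02,-0.3,0],-0.05],
    [0.0,[0.03,-0.5,0],-0.1],
    [0.0,[0.05,-0.68,0],-0.13],
    [0.0,[0.06,-0.85,0],-0.156],
  ],
)

```text
time: 36.4
ee_pos: [0.6214, 0.0469, 0.2713]
tcp_rot: [3.141, 0.003, -0.145]
force: [0.8, 0.6, -2.7]
finger_gap: 0.074
grip_force: 61.0
```

>>> drive_tool(
  increments=[
    [0.0,[0.01,-0.15,0],0],
    [0.0,[0.02,-0.3,0],0],
    [0.0,[0.027,-0.5,0],0],
    [0.0,[0.027,-0.54,0],0],
    [0.0,[0.027,-0.54,-0.1],0],
  ],
)

```text
time: 37.02
ee_pos: [0.6313, -0.1146, 0.244]
tcp_rot: [-3.141, -0.005, -0.146]
force: [0.1, 0.8, -2.8]
finger_gap: 0.071
grip_force: 61.0
```

>>> drive_tool(
  increments=[
    [0.0,[0,0,0],0],
    [0.0,[0,0,0],0],
  ],
)

```text
time: 37.28
ee_pos: [0.6307, -0.1128, 0.2431]
tcp_rot: [3.141, -0.0, -0.142]
force: [-0.1, 0.7, -0.9]
finger_gap: 0.075
grip_force: 61.0
```

>>> drive_tool(
  increments=[
    [0.0,[-0.002,0,-0.09],0],
    [0.0,[-0.002,0,-0.18],0],
    [0.0,[-0.002,0,-0.27],0],
    [0.0,[-0.002,0,-0.33],0],
    [0.0,[-0.002,0,-0.35],0],
  ],
)

```text
time: 37.9
ee_pos: [0.63, -0.1129, 0.1376]
tcp_rot: [3.141, 0.0, -0.143]
force: [-0.1, 0.3, -2.6]
finger_gap: 0.074
grip_force: 60.9
```

>>> drive_tool(
  increments=[
    [0.0,[0,0,-0.005],0],
    [0.0,[0,0,-0.01],0],
    [0.0,[0,0,-0.015],0],
    [0.0,[0,0,-0.018],0],
    [0.0,[0,0,-0.018],0],
  ],
)

```text
time: 38.52
ee_pos: [0.6297, -0.1135, 0.1323]
tcp_rot: [-3.142, -0.0, -0.144]
force: [0.7, 0.3, -2.2]
finger_gap: 0.077
grip_force: 60.9
```

>>> drive_tool(
  increments=[
    [0.0,[0,0,-0.004],0],
    [0.0,[0,0,-0.006],0],
    [0.0,[0,0,-0.006],0],
  ],
)

```text
time: 38.9
ee_pos: [0.6302, -0.1135, 0.1313]
tcp_rot: [3.141, -0.001, -0.143]
force: [-0.9, 0.4, 1.6]
finger_gap: 0.075
grip_force: 61.6
```

>>> drive_tool(
  increments=[
    [0.15,[0,0,0],0],
    [0.3,[0,0,0],0],
    [0.3,[0,0,0],0],
    [0.3,[0,0,0.1],0],
    [0.3,[0,0,0.25],0],
  ],
)

```text
time: 39.52
ee_pos: [0.6288, -0.1134, 0.2045]
tcp_rot: [3.141, 0.004, -0.144]
force: [1.1, 0.1, 0.2]
finger_gap: 0.301
grip_force: 0.0
```

>>> drive_tool(
  increments=[
    [0.2,[0,0,0.15],0],
    [0.1,[-0.1,-0.1,0.3],0],
    [0.0,[-0.25,-0.2,0.45],0],
    [0.0,[-0.4,-0.3,0.5],0],
    [0.0,[-0.4,-0.35,0.5],0],
  ],
)

```text
time: 40.15
ee_pos: [0.5078, -0.22, 0.3594]
tcp_rot: [3.141, -0.007, -0.145]
force: [0.6, 0.4, 0.6]
finger_gap: 0.002
grip_force: 0.0
```

Run:
```python
from h import *
s=read_state(); print(s["time"],s["ee_pos"],s["tcp_rot"],s["finger_gap"])
R={c:read_camera(c) for c in("wrist","scene","side")}
r=R["wrist"]; cv2.imwrite("pics/w5.png",np.vstack([r["img"][:300],cv2.resize(np.hstack([R["scene"]["img"][250:400,180:360],R["side"]["img"][100:250,290:440]]),(640,290),interpolation=cv2.INTER_CUBIC)]))
FULL=arch(8,95)
for d in trace("gaugeA","wrist"): 
    if d["p"]>.3:
        e=d["extent"]; g=ground((e[0]+e[2])/2,(e[1]+e[3])/2,r,.12); print(d["p"],e,g[:2])
for t in("wide_gauge","bolt_knob"):
    d=trace(t,"wrist")[0]; print(t,d["p"],d["extent"])
print(fit(WIDE,[(r,trace("wide_gauge","wrist")[0]["region"])],[.604,-.2965,-.143],z=.085))
```

```text
40.15 [ 0.50778257 -0.21997897  0.35943771] [ 3.14109052 -0.00689103 -0.14517073] 0.002031840303556085
0.82 [256.9, 37.2, 277.2, 119.1] [ 0.62078091 -0.19440728]
0.45 [342.1, 26.9, 418.6, 134.6] [ 0.60412394 -0.29315245]
wide_gauge 0.63 [345.6, 28.3, 416.7, 136.2]
bolt_knob 0.56 [446.5, 103.0, 476.4, 194.2]
(array([ 0.59785324, -0.29701395, -0.11866073]), np.float64(0.1616902260185955))
```

View pics/w5.png

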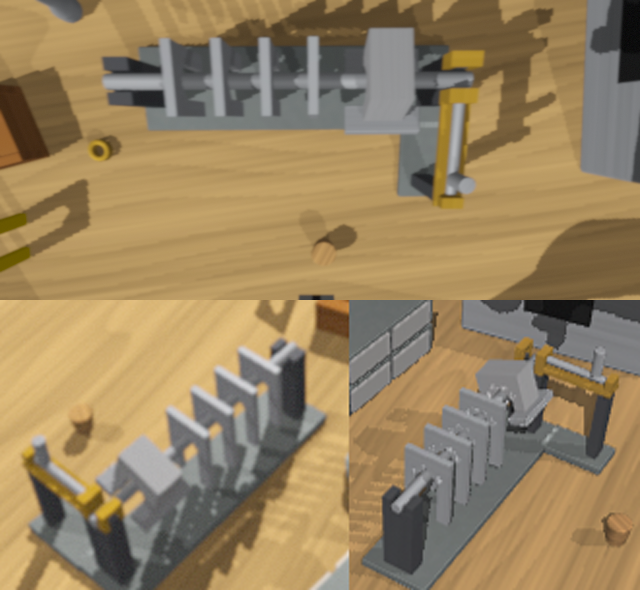

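The top wrist view shows four steel gauges at columns 168, 217, 265 and 313, all hanging on the rail. The wide gauge at (390,75) looks tilted about the rail compared with before. I'll measure that tilt.

```bash
cat > tilt.py <<'E'
from h import *
from scipy.spatial.transform import Rotation as Ro
mid=np.array([.6155,-.2124,.115]); SY=-.1425
s=read_state(); print(s["time"],s["ee_pos"].round(4))
obs=[]
for c in("wrist","scene","side"):
    r=read_camera(c); t=trace("wide_gauge",c)
    if t and t[0]["p"]>.4: 
        print(c,round(t[0]["p"],2),t[0]["extent"]); obs.append((r,cv2.resize(t[0]["region"].astype(np.uint8),(1280,960),interpolation=cv2.INTER_NEAREST)>0))
def parts(v):   # along-rail y, tilt about rail, yaw rel. stand, x, z offsets (mm) of throat
    y,phi,yw,dx,dz=v
    R=Ro.from_euler("z",SY)*Ro.from_euler("ZY",[yw,phi]); o=mid+Ro.from_euler("z",SY).apply([dx/1e3,y/1e3,.010+dz/1e3])
    return [R.apply((p-[0,0,40])/1e3)+o for p in WIDE]
def f(v,ob):
    e=0
    for r,m in ob:
        q=sil(parts(v),r); e+=1-(q&m).sum()/(q|m).sum()
    return e/len(ob)+(v[3]**2+v[4]**2)*2e-4
for ob in [obs]+[[o] for o in obs]:
    best=min((minimize(f,[-85,p,0,0,0],args=(ob,),method="Nelder-Mead",options=dict(initial_simplex=np.array([[-85,p,0,0,0]]*6)+np.vstack([np.zeros(5),np.diag([8,.15,.15,4,4])]),maxiter=300)) for p in(-.4,0,.4)),key=lambda b:b.fun)
    print(best.x.round(3),round(best.fun,3))
E
python3 tilt.py
```

```text
40.5 [ 0.5104 -0.2177  0.3541]
wrist 0.75 [347.3, 27.7, 422.6, 135.0]
scene 0.82 [228.1, 319.4, 279.5, 370.9]
side 0.87 [353.2, 127.5, 393.6, 162.1]
[-8.4857e+01  3.5800e-01 -1.0000e-02  4.4630e+00  1.7200e+00] 0.12
[-8.4944e+01  3.4500e-01  6.0000e-03  4.7540e+00 -4.0100e-01] 0.049
[-8.4473e+01  3.6200e-01  1.8000e-02  2.6370e+00 -3.8000e-02] 0.046
[-8.6136e+01  3.1800e-01 -3.1000e-02  6.7880e+00 -1.9700e-01] 0.231
```

The wide gauge tilts about 0.35 rad about the rail, with its top towards +x. It was upright right after release, so it must have been knocked. I'll level it by pressing its raised near (-x) top shoulder down gently with shut fingertips.

>>> drive_tool(
  increments=[
    [0.0,[0.1,-0.1,-0.1],0],
    [0.0,[0.2,-0.2,-0.25],0],
    [0.0,[0.238,-0.252,-0.4],0],
    [0.0,[0.238,-0.252,-0.513],0],
    [0.0,[0.238,-0.252,-0.513],0],
  ],
)

```text
time: 41.42
ee_pos: [0.5795, -0.2936, 0.198]
tcp_rot: [-3.14, 0.008, -0.144]
force: [-0.1, -0.3, 0.6]
finger_gap: 0.001
grip_force: 0.0
```

>>> drive_tool(
  increments=[
    [0.0,[0,0,-0.03],0],
    [0.0,[0,0,-0.06],0],
    [0.0,[0,0,-0.1],0],
    [0.0,[0,0,-0.13],0],
    [0.0,[0,0,-0.13],0],
  ],
)

```text
time: 42.05
ee_pos: [0.5806, -0.2938, 0.1615]
tcp_rot: [-3.141, 0.002, -0.144]
force: [-0.5, 0.0, 0.0]
finger_gap: 0.0
grip_force: 0.0
```

>>> drive_tool(
  increments=[
    [0.0,[0,0,-0.01],0],
    [0.0,[0,0,-0.02],0],
    [0.0,[0,0,-0.03],0],
    [0.0,[0,0,-0.04],0],
    [0.0,[0,0,-0.04],0],
  ],
)

```text
time: 42.68
ee_pos: [0.5806, -0.2942, 0.1526]
tcp_rot: [3.141, 0.0, -0.143]
force: [-3.0, 2.0, 8.8]
finger_gap: -0.001
grip_force: 4.1
```

>>> drive_tool(
  increments=[
    [0.0,[0,0,-0.004],0],
    [0.0,[0,0,-0.008],0],
    [0.0,[0,0,-0.012],0],
    [0.0,[0,0,-0.012],0],
  ],
)

```text
time: 43.18
ee_pos: [0.5803, -0.2944, 0.1521]
tcp_rot: [3.139, -0.0, -0.142]
force: [-9.2, 5.0, 18.4]
finger_gap: 0.003
grip_force: 9.2
```

>>> drive_tool(
  increments=[
    [0.0,[0,0,0.05],0],
    [0.0,[0,0,0.15],0],
    [0.0,[-0.1,0,0.3],0],
    [0.0,[-0.25,0.1,0.45],0],
    [0.0,[-0.25,0.1,0.6],0],
  ],
)

```text
time: 43.8
ee_pos: [0.503, -0.2628, 0.3274]
tcp_rot: [-3.141, 0.003, -0.143]
force: [1.4, -1.2, 0.9]
finger_gap: -0.004
grip_force: 0.0
```

```bash
sed -i 's/^for ob in/import pickle; pickle.dump(obs,open("obs.pkl","wb"))\nfor ob in/' tilt.py; python3 tilt.py
python3 - <<'E'
from h import *
import pickle
o=pickle.load(open("obs.pkl","rb"))
I=[x[0]["img"] for x in o]
a=cv2.resize(I[0][0:190,260:500],(505,400),interpolation=cv2.INTER_CUBIC) if 1 else 0
b=cv2.resize(I[2][90:190,340:410],(280,400),interpolation=cv2.INTER_CUBIC)
cv2.imwrite("pics/t2.png",np.hstack([a,b]))
E
```

```text
43.8 [ 0.503  -0.2628  0.3274]
wrist 0.83 [298.8, 18.5, 380.3, 137.4]
scene 0.77 [227.0, 320.2, 281.6, 368.7]
side 0.78 [354.4, 128.0, 394.7, 164.2]
[-8.5604e+01  3.5300e-01 -2.0000e-03  4.4620e+00  1.8010e+00] 0.129
[-8.5351e+01  3.6000e-01  8.0000e-03  4.9650e+00 -8.5800e-01] 0.053
[-8.5689e+01  3.4400e-01  9.0000e-03  2.4930e+00  4.1800e-01] 0.049
[-8.5208e+01  3.5300e-01  1.6000e-02  6.8470e+00  4.5000e-02] 0.229
```

View pics/t2.png

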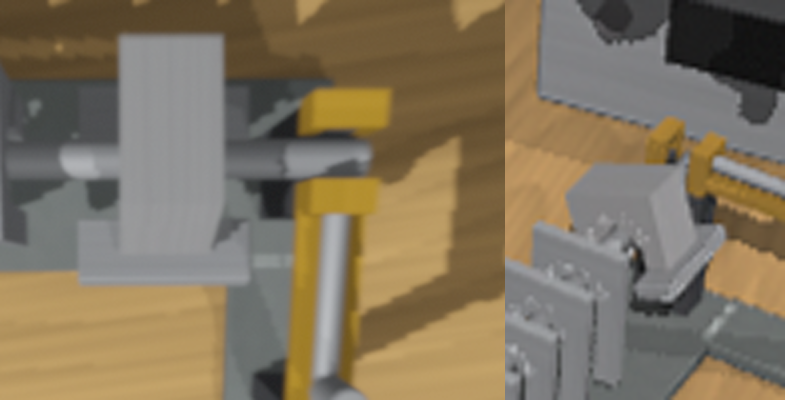

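The near (-x) foot is still raised, so the press was cancelled by fingertip friction. A sideways push on the far (+x) top corner is the better lever, so I'll go round to that side.

>>> drive_tool(
  increments=[
    [0.0,[0.13,-0.03,0],0],
    [0.0,[0.27,-0.07,0],0],
    [0.0,[0.4,-0.11,0],0],
    [0.0,[0.533,-0.141,0],0],
    [0.0,[0.533,-0.141,-0.15],0],
  ],
)

```text
time: 44.72
ee_pos: [0.6702, -0.3076, 0.2809]
tcp_rot: [3.14, -0.005, -0.143]
force: [-0.2, -0.4, -0.0]
finger_gap: 0.001
grip_force: 0.0
```

>>> drive_tool(
  increments=[
    [0.0,[0,0,-0.1],0],
    [0.0,[0,0,-0.25],0],
    [0.0,[0,0,-0.25],0],
  ],
)

```text
time: 45.1
ee_pos: [0.6635, -0.3055, 0.1998]
tcp_rot: [-3.139, 0.013, -0.144]
force: [0.1, -0.5, -0.1]
finger_gap: 0.004
grip_force: 0.0
```

>>> drive_tool(
  increments=[
    [0.0,[0,0,-0.09],0],
    [0.0,[0,0,-0.18],0],
    [0.0,[0,0,-0.273],0],
    [0.0,[0,0,-0.273],0],
  ],
)

```text
time: 45.6
ee_pos: [0.6654, -0.3063, 0.1235]
tcp_rot: [-3.141, 0.004, -0.144]
force: [-0.1, -0.7, 0.4]
finger_gap: 0.001
grip_force: 0.0
```

>>> drive_tool(
  increments=[
    [0.0,[-0.015,0.002,0],0],
    [0.0,[-0.03,0.004,0],0],
    [0.0,[-0.045,0.006,0],0],
    [0.0,[-0.056,0.008,0],0],
    [0.0,[-0.056,0.008,0],0],
  ],
)

```text
time: 46.22
ee_pos: [0.6519, -0.3046, 0.1275]
tcp_rot: [3.14, -0.008, -0.143]
force: [5.0, -0.7, 2.6]
finger_gap: -0.004
grip_force: 2.6
```

>>> drive_tool(
  increments=[
    [0.0,[-0.01,0.001,0],0],
    [0.0,[-0.02,0.003,0],0],
    [0.0,[-0.028,0.004,0],0],
    [0.0,[-0.028,0.004,0],0],
    [0.0,[-0.028,0.004,0],0],
  ],
)

```text
time: 46.85
ee_pos: [0.6496, -0.3044, 0.1312]
tcp_rot: [3.137, -0.024, -0.141]
force: [12.5, -2.2, 5.7]
finger_gap: 0.0
grip_force: 6.7
```

Friction at the shut fingertips locks a straight push, because the force line passes through the rail axis. I'll back off and go lower. Then I'll push along the arc that the corner follows, inward and upward together.

>>> drive_tool(
  increments=[
    [0.0,[0.04,-0.006,0],0],
    [0.0,[0.08,-0.011,0],0],
    [0.0,[0.08,-0.011,0],0],
    [0.0,[0.08,-0.011,-0.04],0],
    [0.0,[0.08,-0.011,-0.04],0],
  ],
)

```text
time: 47.48
ee_pos: [0.6632, -0.3057, 0.1106]
tcp_rot: [-3.141, 0.005, -0.144]
force: [-0.5, -0.2, 0.3]
finger_gap: 0.001
grip_force: 0.0
```

>>> drive_tool(
  increments=[
    [0.0,[-0.03,0.004,0],0],
    [0.0,[-0.042,0.006,0.015],0],
    [0.0,[-0.055,0.008,0.03],0],
    [0.0,[-0.067,0.009,0.045],0],
    [0.0,[-0.077,0.011,0.06],0],
  ],
)

```text
time: 48.1
ee_pos: [0.642, -0.3029, 0.1318]
tcp_rot: [3.141, -0.002, -0.143]
force: [1.0, -0.4, 0.7]
finger_gap: -0.001
grip_force: 0.5
```

```bash
python3 tilt.py
```

```text
48.1 [ 0.642  -0.3029  0.1318]
wrist 0.86 [238.7, 265.9, 386.1, 442.9]
scene 0.84 [233.5, 328.8, 282.7, 369.0]
side 0.61 [353.6, 127.6, 387.4, 167.4]
[-8.5694e+01 -1.6500e-01  1.2000e-02  4.4000e-02  8.8400e-01] 0.524
[-8.4698e+01 -2.8600e-01  7.0000e-03 -4.2760e+00 -3.8720e+00] 0.698
[-8.2921e+01  2.7300e-01  6.0000e-02  4.2860e+00 -2.9860e+00] 0.619
[-8.7788e+01 -2.0100e-01  8.1000e-02  1.5350e+00 -1.7510e+00] 0.2
```

It moved with little force. I'll back away and measure again.

>>> drive_tool(
  increments=[
    [0.0,[0.03,-0.004,0],0],
    [0.0,[0.06,-0.008,0.05],0],
    [0.0,[0.06,-0.008,0.2],0],
    [0.0,[0.0,0.1,0.4],0],
    [0.0,[-0.1,0.2,0.6],0],
  ],
)

```text
time: 49.02
ee_pos: [0.6194, -0.25, 0.2961]
tcp_rot: [3.141, 0.001, -0.144]
force: [0.3, 0.4, 0.9]
finger_gap: -0.0
grip_force: 0.0
```

>>> drive_tool(
  increments=[
    [0.0,[-0.12,0,0],0],
    [0.0,[-0.25,-0.05,0],0],
    [0.0,[-0.4,-0.1,0],0],
    [0.0,[-0.4,-0.1,0],0],
  ],
)

```text
time: 49.52
ee_pos: [0.4971, -0.2813, 0.2965]
tcp_rot: [3.141, -0.0, -0.146]
force: [-0.2, 0.5, 0.4]
finger_gap: -0.003
grip_force: 0.0
```

```bash
python3 tilt.py
python3 - <<'E'
from h import *
import pickle
o=pickle.load(open("obs.pkl","rb")); I=[x[0]["img"] for x in o]
a=cv2.resize(I[0][0:240],(640,240)); b=np.hstack([cv2.resize(I[1][280:400,190:350],(373,280),interpolation=cv2.INTER_CUBIC),cv2.resize(I[2][100:220,300:414],(267,280),interpolation=cv2.INTER_CUBIC)])
cv2.imwrite("pics/t3.png",np.vstack([a,b]))
E
```

```text
49.525 [ 0.4971 -0.2813  0.2965]
wrist 0.57 [267.9, 11.0, 360.6, 119.9]
scene 0.97 [233.9, 322.9, 285.4, 366.8]
side 0.6 [355.8, 127.3, 390.6, 167.2]
[-8.4953e+01 -1.7800e-01 -3.0000e-03 -1.5040e+00  1.0840e+00] 0.146
[-8.5009e+01 -1.7900e-01 -1.0000e-03 -1.1500e+00 -1.0860e+00] 0.02
[-8.296e+01 -8.200e-02 -3.000e-02 -3.532e+00 -1.628e+00] 0.165
[-8.5736e+01 -2.1000e-01  5.5000e-02 -1.3000e-02  3.0000e-03] 0.203
```

Now tilted only -0.18 rad, within the limit. Next I'll check the steel gauges' top edges against a level prediction.

Run:
```python
from h import *
r=read_camera("wrist"); mid=np.array([.6157,-.2124]); yw=-.1425; xh=np.array([np.cos(yw),np.sin(yw)]); yh=np.array([-xh[1],xh[0]])
g=r["img"].mean(2); hsv=cv2.cvtColor(r["img"],cv2.COLOR_BGR2HSV)
m=((hsv[...,1]<60)&(g>150)).astype(np.uint8); n,l,st,c=cv2.connectedComponentsWithStats(m)
for y in(.1,.06,.02,-.02):
    def P(phi): # top edge far & near ends for tilt phi
        o=[]
        for x in(.03,-.03):
            X=x*np.cos(phi)+.03*np.sin(phi); Z=.115-x*np.sin(phi)+.03*np.cos(phi); o.append([*(mid+X*xh+y*yh),Z])
        return proj(np.array(o),r).round(1).tolist()
    print(y,"lvl",P(0),"+.2",P(.2),"-.2",P(-.2))
for i in range(1,n):
    if st[i,4]>120 and st[i,1]<200: print(st[i].tolist(),c[i].round(1))
d=trace("bolt_knob","wrist")[0]; print("knob",d["p"],d["extent"]); ys,xs=np.nonzero(d["region"])
q=read_state(); print(q["q"].round(2),q["ee_pos"].round(4))
a=cv2.resize(r["img"][:200],(800,250),interpolation=cv2.INTER_CUBIC); e=[int(v) for v in d["extent"]]
b=cv2.resize(r["img"][max(0,e[1]-30):e[3]+20,e[0]-40:e[2]+40],None,fx=3,fy=3,interpolation=cv2.INTER_CUBIC)[:350]; print("crop",max(0,e[1]-30),e[0]-40,b.shape)
s=read_camera("side")["img"]; f=cv2.resize(s[95:245,295:435],None,fx=2.33,fy=2.33,interpolation=cv2.INTER_CUBIC)[:350]
o=np.zeros((600,800,3),np.uint8); o[:250]=a; o[250:250+b.shape[0],:b.shape[1]]=b; w=min(f.shape[1],800-b.shape[1]); o[250:250+f.shape[0],b.shape[1]:b.shape[1]+w]=f[:,:w]; cv2.imwrite("pics/fin.png",o)
```

```text
0.1 lvl [[30.9, 19.7], [49.0, 116.3]] +.2 [[35.9, 12.8], [42.1, 106.2]] -.2 [[27.4, 29.2], [56.3, 124.2]]
0.06 lvl [[92.6, 19.6], [106.8, 116.3]] +.2 [[96.5, 12.8], [101.4, 106.2]] -.2 [[89.9, 29.2], [112.5, 124.1]]
0.02 lvl [[154.3, 19.6], [164.6, 116.2]] +.2 [[157.1, 12.7], [160.7, 106.1]] -.2 [[152.3, 29.1], [168.7, 124.0]]
-0.02 lvl [[216.0, 19.5], [222.4, 116.2]] +.2 [[217.7, 12.7], [220.0, 106.0]] -.2 [[214.8, 29.1], [224.9, 124.0]]
[0, 19, 56, 97, 1541] [34.  69.1]
[90, 19, 25, 97, 1040] [102.2  66.6]
[152, 19, 20, 96, 1035] [161.   66.6]
[206, 18, 22, 96, 1072] [219.7  66. ]
[262, 24, 94, 99, 6038] [313.2  77. ]
[394, 101, 14, 84, 701] [400.4 140.9]
[393, 194, 28, 17, 333] [407.2 202.7]
knob 0.58 [394.6, 100.7, 424.0, 213.4]
[-0.23  0.26 -0.01 -0.   -1.3   1.66] [ 0.4999 -0.2803  0.295 ]
crop 70 354 (350, 330, 3)
```

View pics/fin.png

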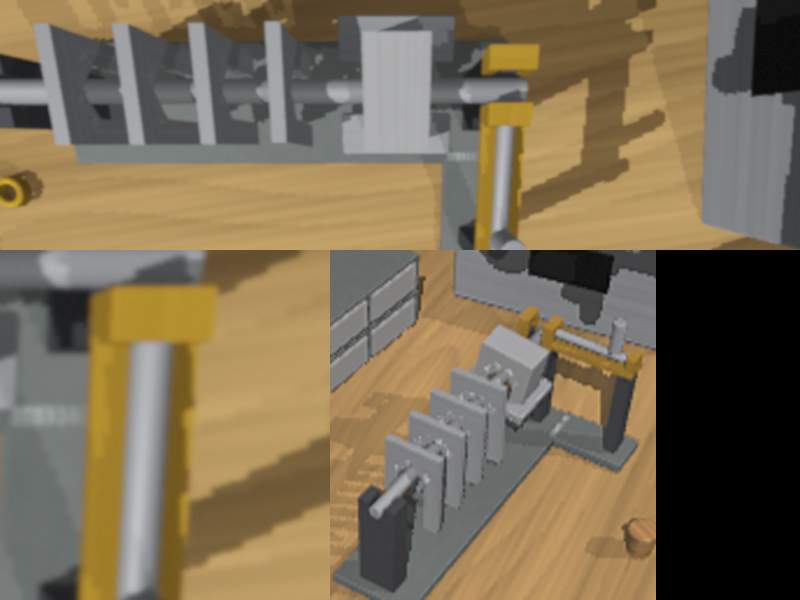

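The four steel gauges' top edges match the level prediction to a pixel (rows 19-116). The wide gauge is nearly upright and astride. Now the bolt: I'll go behind the knob on its -x side with shut fingers.

>>> drive_tool(
  increments=[
    [0.0,[-0.04,-0.1,0],0],
    [0.0,[-0.074,-0.213,0],0],
    [0.0,[-0.074,-0.213,0],0],
    [0.0,[-0.074,-0.213,-0.15],0],
    [0.0,[-0.074,-0.213,-0.25],0],
  ],
)

```text
time: 50.6
ee_pos: [0.4768, -0.3435, 0.2187]
tcp_rot: [-3.141, 0.001, -0.143]
force: [-0.3, 0.9, -0.9]
finger_gap: -0.005
grip_force: 0.0
```

>>> drive_tool(
  increments=[
    [0.0,[0,0,-0.1],0],
    [0.0,[0,0,-0.17],0],
    [0.0,[0,0,-0.22],0],
    [0.0,[0,0,-0.22],0],
    [0.0,[0,0,-0.22],0],
  ],
)

```text
time: 51.22
ee_pos: [0.4777, -0.3446, 0.1555]
tcp_rot: [3.141, -0.002, -0.143]
force: [0.2, 0.1, 0.2]
finger_gap: 0.006
grip_force: 0.0
```

>>> drive_tool(
  increments=[
    [0.0,[0.03,-0.004,-0.01],0],
    [0.0,[0.06,-0.009,-0.01],0],
    [0.0,[0.09,-0.013,-0.01],0],
    [0.0,[0.12,-0.017,-0.01],0],
    [0.0,[0.14,-0.02,-0.01],0],
  ],
)

```text
time: 51.85
ee_pos: [0.5196, -0.3506, 0.1515]
tcp_rot: [3.142, 0.0, -0.143]
force: [-2.1, 0.3, 1.1]
finger_gap: 0.003
grip_force: 0.8
```

>>> drive_tool(
  increments=[
    [0.0,[0.01,-0.001,0],0],
    [0.0,[0.02,-0.003,0],0],
    [0.0,[0.02,-0.003,0],0],
    [0.0,[0.02,-0.003,0],0],
  ],
)

```text
time: 52.35
ee_pos: [0.5246, -0.3512, 0.1513]
tcp_rot: [-3.141, 0.001, -0.144]
force: [-2.8, -0.7, 0.8]
finger_gap: -0.001
grip_force: 1.2
```

>>> drive_tool(
  increments=[
    [0.0,[0.006,-0.001,0],0],
    [0.0,[0.012,-0.002,0],0],
    [0.0,[0.012,-0.002,0],0],
    [0.0,[0.012,-0.002,0],0],
  ],
)

```text
time: 52.85
ee_pos: [0.5248, -0.3512, 0.1513]
tcp_rot: [-3.14, 0.009, -0.144]
force: [-10.0, 2.8, 5.1]
finger_gap: -0.002
grip_force: 5.1
```

At the stop: force rose to 10 N with no further travel. I'll back off and check.

>>> drive_tool(
  increments=[
    [0.0,[-0.03,0.004,0],0],
    [0.0,[-0.1,0.014,0],0],
    [0.0,[-0.15,0.02,0.1],0],
    [0.0,[-0.15,0.02,0.3],0],
    [0.0,[-0.15,0.1,0.5],0],
  ],
)

```text
time: 53.48
ee_pos: [0.4842, -0.3235, 0.3013]
tcp_rot: [3.141, -0.003, -0.145]
force: [0.9, -0.9, 0.2]
finger_gap: -0.001
grip_force: 0.0
```

>>> drive_tool(
  increments=[
    [0.0,[0,0.1,0],0],
    [0.0,[0,0.15,0],0],
    [0.0,[0,0.15,0],0],
    [0.0,[0,0.15,0],0],
  ],
)

```text
time: 53.98
ee_pos: [0.4836, -0.2781, 0.2986]
tcp_rot: [3.141, 0.001, -0.144]
force: [-0.1, -0.2, 0.4]
finger_gap: -0.002
grip_force: 0.0
```

```bash
python3 tilt.py
python3 - <<'E'
from h import *
import pickle
for n in("side","scene"):
    r=read_camera(n); d=trace("bolt_knob",n)[0]; print(n,d["p"],d["extent"])
    xh=np.array([np.cos(-.1425),np.sin(-.1425)]); yh=np.array([-xh[1],xh[0]])
    for q in(0,.035): k=np.array([.6157,-.2124])-.15*yh+(q-.088)*xh; print(q,proj(np.array([[*k,.1685]]),r))
r=read_camera("wrist"); g=r["img"].mean(2); hsv=cv2.cvtColor(r["img"],cv2.COLOR_BGR2HSV)
m=((hsv[...,1]<60)&(g>150)).astype(np.uint8); n,l,st,c=cv2.connectedComponentsWithStats(m)
for i in range(1,n):
    if st[i,4]>120 and st[i,1]<250: print(st[i].tolist(),c[i].round(1),ground(*c[i],r,.1685)[:2].round(4))
mid=np.array([.6157,-.2124])
for y in(.1,.06,.02,-.02): print(y,proj(np.array([[*(mid+x*xh+y*yh),.145] for x in(.03,-.03)]),r).round(1).tolist())
print(proj(np.array([[*(mid-.15*yh-.053*xh),.1685]]),r), trace("bolt_knob","wrist")[0]["extent"])
E
```

```text
53.975 [ 0.4836 -0.2781  0.2986]
wrist 0.76 [272.1, 0.0, 362.7, 101.7]
scene 0.79 [233.8, 320.0, 285.3, 368.9]
side 0.9 [355.5, 127.7, 387.9, 167.3]
[-8.5223e+01 -1.9800e-01 -6.0000e-03 -1.9890e+00  1.6820e+00] 0.149
[-8.5203e+01 -2.0800e-01  4.0000e-03 -2.1640e+00 -1.0960e+00] 0.018
[-8.3987e+01 -6.9000e-02  1.0000e-02 -3.5520e+00 -1.2200e+00] 0.13
[-86.531  -0.182   0.087   1.611  -1.536] 0.253
side 0.57 [380.0, 120.4, 409.2, 137.0]
0 [[420.73788013 125.84943055]]
0.035 [[407.2160301 120.9270442]]
scene 0.67 [209.2, 328.7, 240.1, 364.8]
0 [[198.24046905 322.50979082]]
0.035 [[209.52338317 331.23583662]]
[0, 0, 55, 91, 1393] [33.8 46.8] [ 0.6231 -0.1232]
[91, 0, 23, 90, 934] [102.1  44.2] [ 0.6185 -0.1654]
[152, 0, 19, 90, 950] [161.   44.4] [ 0.6131 -0.2013]
[213, 0, 15, 89, 948] [219.8  43.9] [ 0.6082 -0.2373]
[274, 0, 84, 102, 6099] [315.1  54.2] [ 0.594  -0.2946]
[401, 31, 9, 23, 172] [404.9  41.1] [ 0.5934 -0.3504]
[262, 46, 19, 12, 175] [270.9  50.7] [ 0.5999 -0.2678]
[397, 76, 10, 39, 288] [401.4  94.2] [ 0.5629 -0.3458]
[404, 116, 21, 20, 312] [413.4 125.2] [ 0.5427 -0.352 ]
0.1 [[30.1, -7.2], [48.4, 91.4]]
0.06 [[91.9, -7.3], [106.3, 91.3]]
0.02 [[153.7, -7.4], [164.1, 91.1]]
-0.02 [[215.5, -7.5], [222.0, 91.0]]
[[415.65188808 126.11727704]] [398.1, 31.7, 425.7, 141.3]
```

The bolt is home: knob top at (413,125), predicted (416,126). All gauges are seated and the arm is clear, so I'm handing in.

```bash
python3 -c "
from cell import *
print(sign_off())"
```

```text
the job is handed in; nothing more can be done
None
```

I handed the job in at about 54 s: all four steel gauges and the wide gauge hang on the rail and the bolt is fully home, though the wide gauge was found tilted about 0.35 rad after hanging and I only got it back to about 0.2 rad (limit 0.3).

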